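# Charge the spare pack: shut it in the drawer and hold the start dial at the third click

### The arm

A 6-joint arm with a two-finger parallel gripper is mounted at the origin on the work surface. World frame = base frame: x ahead of the robot, y to its left, z up, the work surface at z = 0. Lengths are in mm, angles in rad, forces in N, time in s.
With the tool pointing down it reaches from about 350 to 775 mm from the base axis. Payload 7.3 kg.
Tool frame: the origin (TCP) lies on the centre line of the jaws, within the pads' length; the fingertips stand 22 mm ahead of it and the grasp point (between the pads) lies 3 mm ahead of it; x points along the fingers, z is the direction in which the jaws open and shut, and the axes are right-handed (so a half turn about x gives the same grasp; the last joint's range is limited). The gripper opens to 92 mm and grips with 3 to 60 N. Pads are 19 mm wide; open, the fingers measure 130 mm over their backs; the gripper's body (75 mm by 190 mm) begins 47 mm behind the grasp point.
Start: joints at [-1.457, 0.342, 1.524, -0, 1.275, -0.146], TCP at [134.887, -507.393, 248.741] pointing down, gripper open.
Joint ranges: [-2.53, 2.53], [-0.77, 2.02], [0.04, 2.7], [-1, 4.14], [0.28, 2.66], [-3.11, 3.11]. Speed limits (rad/s): [2.57, 2.57, 3.14, 3.14, 3.14, 3.14].

### API

Orientations are given as [roll, pitch, yaw] about the fixed x, y, z axes, in that order (R = Rz(yaw) Ry(pitch) Rx(roll)).
In Python, from plant import readout, imaging, bot gives the robot as it stands.
- The arm moves only by the tool arm_command, never from a script. Its argument "plan" is a list of rows, each an object of numbers: "tx", "ty", "tz": the shift along the tool's x, y, z in cm; "wx", "wy", "wz": the turn, a rotation vector about the tool's x, y, z in rad; "jaw": the opening, from -1 (shut) to 1 (fully open). In form: [{"tx": .., "ty": .., "tz": .., "wx": .., "wy": .., "wz": .., "jaw": ..}, ...]. A call has 1 to 20 rows; each row shifts and turns the commanded pose from where the row before left it, along the tool's axes as they then stand; what a row does not reach is not made up. A row lasts 1/10 s, in which the tool goes at most 50 mm and 8.59 degrees, less where a joint would pass 70% of its speed; a pose out of reach is approached as far as the arm can. A call with a gripper value outside its range is refused whole. The fingers move at their own pace and stop on an object; the grip force is fixed at half the most. Time passes only in rows, so rows that do not move let the fingers close. It gives the time, the measured TCP pose, the force and the opening at its end, in the units of the state.
- readout.get_obs(): the state, without advancing time (a new reading comes with each control period).
- imaging.capture(name): name is "side" or "top"; returns the picture (420x560x3 uint8, blue, green, red); there is no depth.
- imaging.get_calibration(name): a dict with "fx", "fy", "cx", "cy" (pixels), "dist" ([k1, k2, p1, p2, k3] as OpenCV has them; the pictures are not rectified), "position" and "rotation" of the camera in the world. Camera axes: x right, y up, looking along -z (the intrinsics and any distortion apply to the point x, -y, -z); pixel columns grow to the right and rows downward; lengths in mm; the calibration is good to about 2 mm. A picture is of the moment at which its call begins. get_calibration takes no time and is no camera call.
- bot.close_job(): hands the job in, once; it reports no verdict.
The state is a dict: "time": time; "joint_positions": joint angles; "dq": joint speeds; "tau": joint torques, N m; "tool_pos": TCP position; "tcp_rot": TCP orientation; "contact_force": force on the tool from outside, world axes, zero at the start; "moment": the same for the moment, N m; "grip_width": finger opening in mm.
Only numpy, scipy, OpenCV 4.12 (cv2) and the standard library are available. Lean on these libraries where they do the work, as an engineer would, in place of code of your own. Each camera call takes 0.05 s, during which the arm holds its last target.

### The job

Lay the spare battery pack flat on the middle of the dark charging pad in the open drawer without dropping it, and push that drawer fully shut. Then press the timer's spring-loaded dial bar down past the first two clicks to the third and keep it held there, without ramming it into its stop: you finish while still holding the bar down, because it springs back as soon as it is let go. Leave the other drawer shut and the moose, handset, key bowl and shaker where they stand.

Things in the scene. Friction and masses are not known exactly. Their poses are not given: they have to be found in the camera images.
- pack: the spare battery pack, a plain grey plastic block 76 (its x) x 42 (its y) x 30 mm high, 160 g give or take a third, with two small brass contacts on top; it lies on the table in front of the shut drawer. Origin at the centre of its underside, z up
- unit_a: white drawer module with the OPEN drawer, 220 mm deep (x) x 180 wide (y) x 90 high, fixed to the table; origin on the table under its centre, x points away from the robot into the module. Its flat top begins 95 mm before the origin (x = -95 mm)
- unit_b: the other white module, same size, close beside unit_a (on either side, in line with it), its drawer shut; the timer stands on its top
- drawer (a joint): how far the open drawer is pulled out towards the robot, m: 0 = fully shut, starts 0.125 to 0.15; slides with about 1.5 N of friction plus light damping and stays where it is left. There is no handle: its plain wooden front is pushed
- drawer_front (a point): middle of the top edge of the open drawer's outer front face. The front is flat, 174 mm wide, 66 mm tall (top edge 71 mm above the table) and 15 mm thick; moves with the drawer; its x points into the module, the way to push. When shut, the face stands 15 mm in front of the edge of the module's top. The drawer's side walls end 16 mm below the front's top edge
- drawer_pad (a point): centre of the top of the dark rubber charging pad in the open drawer, 14 mm above the table; pad 100 (x) x 110 (y) mm, 3 mm thick; moves with the drawer, axes as the module. The pad's centre lies 60 mm behind the inner face of the drawer's front; drawer inside 136 mm wide
- other_drawer (a joint): how far the other drawer is pulled out, m; it is shut (0) and is to stay so
- timer: grey timer housing, 70 (x) x 76 (y) x 90 mm high, fixed on top of unit_b; origin at the centre of its underside, which is 90 mm above the table. The dial is on its front (-x) face, the dial's bar sticks out on its +y side
- dial_axis (a point): point on the dial's horizontal turning axis, straight across from the middle of the bar; axes as the timer's (the turning axis is x)
- bar (a point): centre of the dial's finger bar, a steel rod 16 mm thick and 40 mm long, parallel to the dial's axis and 75 mm from it; a thin arm (10 mm thick) joins its middle to the dial. It moves with the dial. At rest it stands 0.42 rad above the level of the axis; pressed down it swings in an arc, past level, to 0.45 rad below it at the third click
- dial (a joint): dial angle, rad: 0 at rest (bar up), grows as the bar is pressed down. Clicks (detents) at 0.29, 0.58 and 0.87, each after a hump of resistance; a solid stop follows at 0.95. A return spring acts throughout: pressing takes roughly 3 to 11 N at the bar, rising and falling with the clicks, and about 7 N to hold at the third; let go, it springs back to 0 from anywhere
- moose: white ceramic moose figurine, 75 x 60 mm, 96 mm tall, on the top of unit_a at about its middle, loose; origin under its centre
- handset: grey handset standing in a small white plastic dock, together 60 x 58 x 97 mm, on the top of unit_a at about its middle, loose; origin under its centre
- bowl: birch bowl of keys, 144 mm across, 50 mm high, on the table on the left, loose
- shaker: stainless cocktail shaker with cap, 84 mm across, 192 mm tall, on the table on the right, loose

How it is judged (in metres and radians):
On the way, in this order (a step that is already met when the one before it is completed fails the run):
1. the pack lies flat on the pad in the drawer, let go (x of pack in the frame of drawer_pad between -0.035 and 0.035 m and y of pack in the frame of drawer_pad between -0.035 and 0.035 m and z of pack in the frame of drawer_pad below 0.006 m and angle between pack's own z axis and vertical below 0.12 rad and contact force between the fingers and pack below 0.1 N), for 0.2 s.
2. the drawer is shut with the pack in it (value of joint drawer below 0.006 m), for 0.2 s.
3. the dial is held at the third click (value of joint dial above 0.78 rad and contact force between the fingers and dial above 1.5 N), for 0.5 s.
At the end, for the whole second after the job is handed in: Fingers press the dial's bar (over 1.5 N) and hold the dial above 0.78 rad, at the third click; the drawer is shut to 6 mm, the pack flat (0.12 rad) on its pad, its centre within 35 mm of the pad's in x and y; the other drawer is shut to 10 mm (all of step 3 and value of joint drawer below 0.006 m and value of joint other_drawer below 0.01 m and x of pack in the frame of drawer_pad between -0.035 and 0.035 m and y of pack in the frame of drawer_pad between -0.035 and 0.035 m and z of pack in the frame of drawer_pad below 0.006 m and angle between pack's own z axis and vertical below 0.12 rad); the arm keeps its last pose, push and grip.
It fails at once if the pack is dropped (falls faster than 0.7 m/s out of the fingers) (linear speed of pack above 0.7 m/s and contact force between the fingers and pack below 0.1 N).
It fails at once if the dial is rammed into its stop with more than 50 N (contact force between any of the fingers, the arm and dial above 50 N).
It fails at once if the other drawer is opened by more than 20 mm (value of joint other_drawer above 0.02 m).
It fails at once if the moose, handset, bowl or shaker is shoved by more than 30 mm or tipped over (distance of any of moose, handset, bowl, shaker from where it was at the start of the episode above 0.03 m or angle between any of moose, handset, bowl, shaker's own z axis and vertical above 0.5 rad).
It also fails if it takes over 64 s, if anything falls off the work surface, if the arm or the gripper's body presses on something with over 40 N, if the wrist force passes 120 N, or if a joint passes its speed limit or range.

## Working session

There is one attempt and no reset: what is moved stays moved. The work goes in short steps, Python scripts to look and compute and a tool call to move; the robot and the scene stay as the last step left them, time stands still between calls to the robot, and variables do not carry over. Pictures are saved under pics/ and viewed, and the job is handed in when it is done.

Besides the shell and the picture viewer there is one more tool, called by a JSON object that holds its "fn" and its "kwargs", one argument or row to a line. arm_command: Moves the arm, as the interface text tells. Its arguments: {"type":"object","properties":{"plan":{"type":"array"}},"required":["plan"]}

```bash
ls; mkdir -p pics; python3 - <<'E'
from plant import readout, imaging, bot
import cv2
print(readout.get_obs())
for n in("side","top"):
    cv2.imwrite(f"pics/{n}0.png",imaging.capture(n)); print(imaging.get_calibration(n))
E
```

```text
pics
{'time': 0.0, 'joint_positions': array([-1.45700218e+00,  3.42737945e-01,  1.52498323e+00, -2.17567693e-05,
        1.27540970e+00, -1.45999466e-01]), 'dq': array([ 0.00065468, -0.00022378, -0.00114496,  0.0003024 ,  0.00119898,
       -0.00021561]), 'tau': array([-2.41495372e-04, -4.31239772e+01, -2.44220835e+01,  7.16014858e-02,
        5.59158681e-02, -1.35685577e-04]), 'tool_pos': array([ 134.83672683, -507.01428356,  248.04883208]), 'tcp_rot': array([3.00911755, 1.56925797, 1.69812119]), 'contact_force': array([-0.48955184, -0.13432219, -0.89808053]), 'moment': array([-0.02422716,  0.02034714, -0.00498674]), 'grip_width': 91.65712810975383}
{'fx': 502.8215678498075, 'fy': 502.8215678498075, 'cx': 284.68143770713255, 'cy': 214.30061420086648, 'dist': array([-0.04571277,  0.        ,  0.        ,  0.        ,  0.        ]), 'position': array([-399.96495394,  958.85377958, 1013.27681686]), 'rotation': array([ 1.00491813,  0.02339477, -2.34011443])}
{'fx': 379.4995572007064, 'fy': 379.4995572007064, 'cx': 279.8007425019374, 'cy': 209.42997899825144, 'dist': array([-0.01539163,  0.        ,  0.        ,  0.        ,  0.        ]), 'position': array([ 553.02299159,   18.1193715 , 1318.48053396]), 'rotation': array([ 0.06397658, -0.01046677, -1.59258689])}
```

View pics/side0.png

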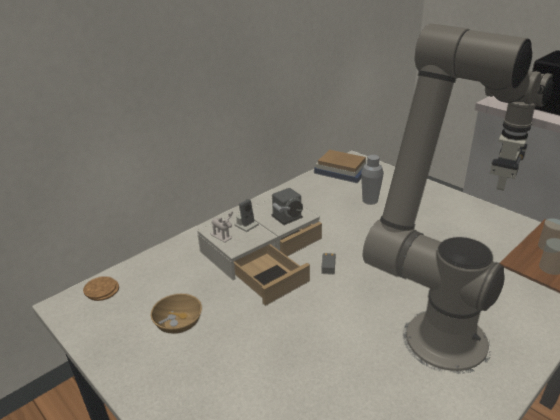

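View pics/top0.png

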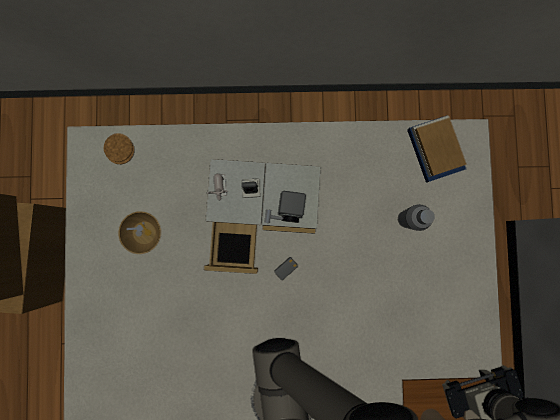

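```bash
cat > h.py <<'E'
import numpy as np, cv2
from scipy.spatial.transform import Rotation as R
from plant import imaging
def cam(n):
    c=imaging.get_calibration(n); K=np.array([[c['fx'],0,c['cx']],[0,c['fy'],c['cy']],[0,0,1]])
    return K,np.array(c['dist']),np.array(c['position']),R.from_euler('xyz',c['rotation']).as_matrix()
def ray(n,uv):
    K,d,p,M=cam(n); q=cv2.undistortPoints(np.array([[uv]],float),K,d)[0,0]
    v=M@np.array([q[0],-q[1],-1]); return p,v
def onz(n,uv,z):
    p,v=ray(n,uv); return p+v*(z-p[2])/v[2]
def proj(n,P):
    K,d,p,M=cam(n); X=(np.atleast_2d(P)-p)@M; X=X*[1,-1,-1]
    return cv2.projectPoints(X,np.zeros(3),np.zeros(3),K,d)[0][:,0]
def tri(a,b):  # a top uv, b side uv
    p1,v1=ray('top',a);p2,v2=ray('side',b)
    A=np.stack([v1,-v2],1);s=np.linalg.lstsq(A,p2-p1,rcond=None)[0]
    x,y=p1+v1*s[0],p2+v2*s[1]; return (x+y)/2,np.linalg.norm(x-y)
E
python3 - <<'E'
import cv2
a=cv2.imread('pics/top0.png')[150:290,195:335];b=cv2.imread('pics/side0.png')[180:305,190:340]
cv2.imwrite('pics/topc.png',cv2.resize(cv2.convertScaleAbs(a,alpha=1.6),None,fx=4.2,fy=4.2,interpolation=2))
cv2.imwrite('pics/sidec.png',cv2.resize(cv2.convertScaleAbs(b,alpha=1.6),None,fx=4.6,fy=4.6,interpolation=2))
E
```

```text
(no output)
```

View pics/topc.png

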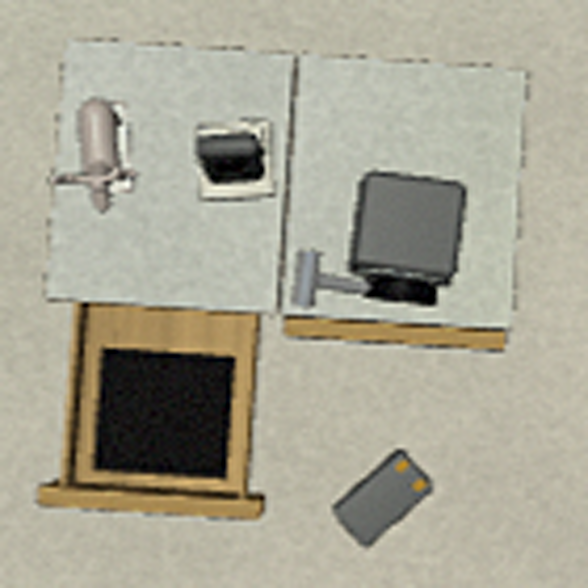

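View pics/sidec.png

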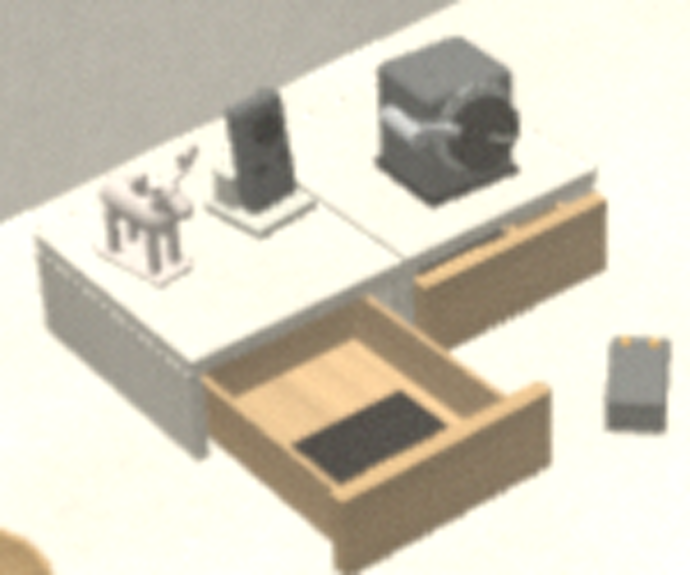

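```bash
python3 - <<'E'
from h import *
t=cv2.imread('pics/top0.png'); s=cv2.imread('pics/side0.png')
def T(x,y): return ((x+.5)/4.2-.5+195,(y+.5)/4.2-.5+150)
def S(x,y): return ((x+.5)/4.6-.5+190,(y+.5)/4.6-.5+180)
# pad
g=t.max(2)
m=(g<35).astype(np.uint8); m[:,:205]=0;m[:,265:]=0;m[:225]=0;m[272:]=0
c=max(cv2.findContours(m,0,1)[0],key=cv2.contourArea); r=cv2.minAreaRect(c); print('pad',r)
print(onz('top',r[0],14)); print([onz('top',p,14)[:2].round(1) for p in cv2.boxPoints(r)])
# pack top view: darker than table & grey, 
print(t[268,286],t[280,300],t[262,240])
m=((t.max(2)<105)).astype(np.uint8);m[:255]=0;m[285:]=0;m[:,:270]=0;m[:,302:]=0
br=((t[...,2].astype(int)-t[...,0]>45)).astype(np.uint8);br[:255]=0;br[285:]=0;br[:,:270]=0;br[:,302:]=0
c=max(cv2.findContours(m|br,0,1)[0],key=cv2.contourArea); r=cv2.minAreaRect(c); print('pack',r,cv2.contourArea(c))
for z in(0,15,30):print(z,onz('top',r[0],z),[onz('top',p,z)[:2].round(1) for p in cv2.boxPoints(r)])
# hand pixels
for n,a,b in [('packA',T(403,448),None),]: pass
def pr(n,a,b): print(n,*[np.round(x,1) for x in tri(T(*a),S(*b))])
pr('brassL',(403,467),(625,341)); pr('brassR',(420,486),(655,341))
pr('uA frontL',(48,298),(197,361)); pr('uAbackL',(67,42),(38,235)); pr('seam front',(280,312),(408,258))
pr('front topL',(38,489),(338,494)); pr('front topR',(264,497),(550,388)); 
pr('bar tip',(303,305),(395,118))
pr('bar mid',(307,279),(400,122))
pr('bar back',(309,252),(418,133))
pr('uB frontR',(508,328),(597,175))
pr('timer top FL',(353,268),(440,92));pr('timer top BL',(366,174),(380,65))
for k,a,z in [('uAfL',(48,298),90),('uAbL',(67,42),90),('seamF',(280,312),90),('seamB',(296,54),90),('uBfR',(508,328),90),('uBbR',(526,70),90),('frL',(37,500),71),('frR',(262,515),71),('bar',(307,279),180)]:
  print(k,onz('top',T(*a),z).round(1))
E
```

```text
pad ((233.6167449951172, 247.865478515625), (31.134960174560547, 28.855056762695312), 4.085616588592529)
[507.9521351 163.4107704  14.       ]
[array([464.1, 220.5]), array([561.9, 212.3]), array([552. , 106.1]), array([454.2, 114.8])]
[63 65 63] [101 111 114] [5 7 7]
pack ((285.45574951171875, 268.1636962890625), (13.452308654785156, 23.4239501953125), 48.8140754699707) 284.0
0 [433.8106907  -12.59747852   0.        ] [array([425.8,  33.2]), array([477.3, -28.7]), array([441.8, -58.5]), array([390.5,   3.5])]
15 [435.16693713 -12.24802114  15.        ] [array([427.2,  33.1]), array([478.2, -28.2]), array([443.1, -57.6]), array([392.4,   3.7])]
30 [436.52318356 -11.89856377  30.        ] [array([428.7,  32.9]), array([479. , -27.7]), array([444.4, -56.8]), array([394.2,   3.8])]
brassL [461.5 -29.   29.6] 2.2
brassR [445.9 -42.5  30.4] 1.5
uA frontL [600.  242.7  87.1] 1.5
uAbackL [800.1 226.8  85.1] 0.5
seam front [585.5  64.1  87.4] 1.1
front topL [451.4 254.3  68.9] 4.3
front topR [439.3  78.2  59.8] 7.5
bar tip [593.8  50.8 192.8] 18.1
bar mid [608.   42.9 180.1] 4.2
bar back [619.7  32.5 162. ] 20.7
uB frontR [ 569.1 -112.6   81.6] 2.1
timer top FL [611.7   6.7 187.1] 4.6
timer top BL [681.2  -2.8 177.1] 0.6
uAfL [600.4 242.8  90. ]
uAbL [799.3 226.2  90. ]
seamF [585.8  64.4  90. ]
seamB [786.2  48.3  90. ]
uBfR [ 569.7 -111.    90. ]
uBbR [ 770.1 -130.6   90. ]
frL [444.6 256.3  71. ]
frR [429.1  82.1  71. ]
bar [606.5  41.3 180. ]
```

```bash
cat >> h.py <<'E'
from plant import readout
def st():
    o=readout.get_obs(); M=R.from_euler('xyz',o['tcp_rot']).as_matrix(); return o,np.array(o['tool_pos']),M
def show(target=None,Rt=None):
    o,p,M=st(); print('t',round(o['time'],2),'tcp',p.round(1),'ax x',M[:,0].round(3),'y',M[:,1].round(3),'z',M[:,2].round(3),'F',np.round(o['contact_force'],1),'w',round(o['grip_width'],1),'q',np.round(o['joint_positions'],2))
    if Rt is not None: print('rotvec tool',R.from_matrix(M.T@Rt).as_rotvec().round(4))
    if target is not None: print('shift cm in tool axes',((M.T@(np.array(target)-p))/10).round(2))
def down(jaw,tilt=0):  # jaw world angle of tool z; fingers down, tilt fingers toward +x
    z=np.array([np.cos(jaw),np.sin(jaw),0]); x=np.array([0,0,-1.]); y=np.cross(z,x); return np.stack([x,y,z],1)
E
python3 - <<'E'
from h import *
show((435,-12,150),down(0.70)); show(None,down(0.70-np.pi))
E
```

```text
t 0.1 tcp [ 134.9 -507.   248.1] ax x [-0.     0.001 -1.   ] y [0.966 0.257 0.   ] z [ 0.257 -0.966 -0.001] F [-0.   0.1 -0.4] w 91.6 q [-1.46  0.34  1.52 -0.    1.28 -0.15]
rotvec tool [-2.011e+00 -7.000e-04 -1.500e-03]
shift cm in tool axes [  9.87  41.72 -40.12]
t 0.1 tcp [ 134.9 -507.   248.1] ax x [-0.     0.001 -1.   ] y [0.966 0.257 0.   ] z [ 0.257 -0.966 -0.001] F [-0.   0.1 -0.4] w 91.6 q [-1.46  0.34  1.52 -0.    1.28 -0.15]
rotvec tool [ 1.1306e+00 -1.3000e-03  6.0000e-04]
```

{"fn": "arm_command", "kwargs": {
  "plan": [
    {"ty": 2.3,"tz": -2.2},
    {"ty": 2.3,"tz": -2.2},
    {"ty": 2.3,"tz": -2.2},
    {"ty": 2.3,"tz": -2.2},
    {"ty": 2.3,"tz": -2.2},
    {"ty": 2.3,"tz": -2.2},
    {"ty": 2.3,"tz": -2.2},
    {"ty": 2.3,"tz": -2.2},
    {"ty": 2.3,"tz": -2.2},
    {"ty": 2.3,"tz": -2.2},
    {"ty": 2.3,"tz": -2.2},
    {"ty": 2.3,"tz": -2.2},
    {"ty": 2.3,"tz": -2.2},
    {"ty": 2.3,"tz": -2.2},
    {"ty": 2.3,"tz": -2.2},
    {"ty": 2.3,"tz": -2.2},
    {"ty": 2.3,"tz": -2.2},
    {"ty": 2.3,"tz": -2.2}
  ]
}}

```text
invalid input at $.plan[0]: expected keys tx, ty, tz, wx, wy, wz, jaw
```

{"fn": "arm_command", "kwargs": {
  "plan": [
    {"wx": 0.113,"tx": 0.5},
    {"wx": 0.113,"tx": 0.5},
    {"wx": 0.113,"tx": 0.5},
    {"wx": 0.113,"tx": 0.5},
    {"wx": 0.113,"tx": 0.5},
    {"wx": 0.113,"tx": 0.5},
    {"wx": 0.113,"tx": 0.5},
    {"wx": 0.113,"tx": 0.5},
    {"wx": 0.113,"tx": 0.5},
    {"wx": 0.113,"tx": 0.5}
  ]
}}

```text
invalid input at $.plan[0]: expected keys tx, ty, tz, wx, wy, wz, jaw
```

```bash
python3 - <<'E'
from h import *
show((435.5,-12,21-3+1),down(0.70-np.pi))
for n in("side","top"): cv2.imwrite(f"pics/{n}1.png",imaging.capture(n))
E
python3 - <<'E'
import cv2
a=cv2.imread('pics/top1.png')[190:330,215:355];b=cv2.imread('pics/side1.png')[180:305,250:400]
import numpy as np
cv2.imwrite('pics/c1.png',np.hstack([cv2.resize(a,(400,400),interpolation=2),cv2.resize(b,(400,400),interpolation=2)]))
E
```

```text
t 0.1 tcp [ 134.9 -507.   248.1] ax x [-0.     0.001 -1.   ] y [0.966 0.257 0.   ] z [ 0.257 -0.966 -0.001] F [-0.   0.1 -0.4] w 91.6 q [-1.46  0.34  1.52 -0.    1.28 -0.15]
rotvec tool [ 1.1306e+00 -1.3000e-03  6.0000e-04]
shift cm in tool axes [ 22.97  41.77 -40.09]
```

View pics/c1.png

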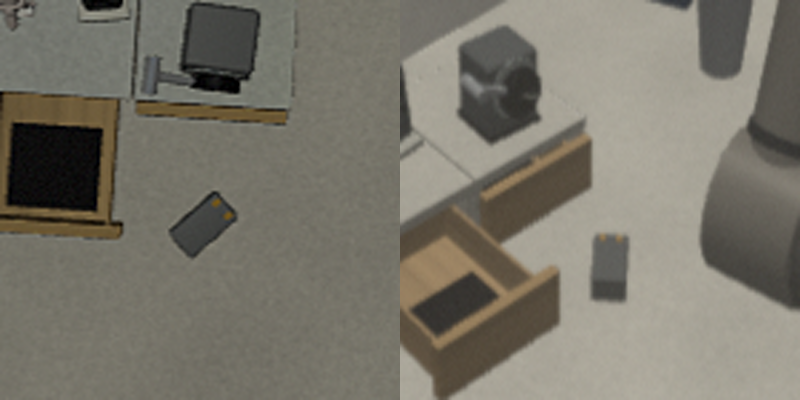

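The plan needs all keys in every row; nothing has moved and the pictures still show the initial scene (pack at ≈(285,268) in top view).

{"fn": "arm_command", "kwargs": {
  "plan": [
    {"tx": 0,"ty": 2.3,"tz": -2.2,"wx": 0,"wy": 0,"wz": 0,"jaw": 1},
    {"tx": 0,"ty": 2.3,"tz": -2.2,"wx": 0,"wy": 0,"wz": 0,"jaw": 1},
    {"tx": 0,"ty": 2.3,"tz": -2.2,"wx": 0,"wy": 0,"wz": 0,"jaw": 1},
    {"tx": 0,"ty": 2.3,"tz": -2.2,"wx": 0,"wy": 0,"wz": 0,"jaw": 1},
    {"tx": 0,"ty": 2.3,"tz": -2.2,"wx": 0,"wy": 0,"wz": 0,"jaw": 1},
    {"tx": 0,"ty": 2.3,"tz": -2.2,"wx": 0,"wy": 0,"wz": 0,"jaw": 1},
    {"tx": 0,"ty": 2.3,"tz": -2.2,"wx": 0,"wy": 0,"wz": 0,"jaw": 1},
    {"tx": 0,"ty": 2.3,"tz": -2.2,"wx": 0,"wy": 0,"wz": 0,"jaw": 1},
    {"tx": 0,"ty": 2.3,"tz": -2.2,"wx": 0,"wy": 0,"wz": 0,"jaw": 1},
    {"tx": 0,"ty": 2.3,"tz": -2.2,"wx": 0,"wy": 0,"wz": 0,"jaw": 1},
    {"tx": 0,"ty": 2.3,"tz": -2.2,"wx": 0,"wy": 0,"wz": 0,"jaw": 1},
    {"tx": 0,"ty": 2.3,"tz": -2.2,"wx": 0,"wy": 0,"wz": 0,"jaw": 1},
    {"tx": 0,"ty": 2.3,"tz": -2.2,"wx": 0,"wy": 0,"wz": 0,"jaw": 1},
    {"tx": 0,"ty": 2.3,"tz": -2.2,"wx": 0,"wy": 0,"wz": 0,"jaw": 1},
    {"tx": 0,"ty": 2.3,"tz": -2.2,"wx": 0,"wy": 0,"wz": 0,"jaw": 1},
    {"tx": 0,"ty": 2.3,"tz": -2.2,"wx": 0,"wy": 0,"wz": 0,"jaw": 1},
    {"tx": 0,"ty": 2.3,"tz": -2.2,"wx": 0,"wy": 0,"wz": 0,"jaw": 1},
    {"tx": 0,"ty": 2.3,"tz": -2.2,"wx": 0,"wy": 0,"wz": 0,"jaw": 1}
  ]
}}

```text
time: 2.0
tool_pos: [433.7, -17.0, 248.7]
tcp_rot: [-0.425, 1.571, -1.736]
contact_force: [0.4, -1.3, -0.6]
grip_width: 91.7
```

{"fn": "arm_command", "kwargs": {
  "plan": [
    {"tx": 0.5,"ty": 0,"tz": 0,"wx": 0.113,"wy": 0,"wz": 0,"jaw": 1},
    {"tx": 0.5,"ty": 0,"tz": 0,"wx": 0.113,"wy": 0,"wz": 0,"jaw": 1},
    {"tx": 0.5,"ty": 0,"tz": 0,"wx": 0.113,"wy": 0,"wz": 0,"jaw": 1},
    {"tx": 0.5,"ty": 0,"tz": 0,"wx": 0.113,"wy": 0,"wz": 0,"jaw": 1},
    {"tx": 0.5,"ty": 0,"tz": 0,"wx": 0.113,"wy": 0,"wz": 0,"jaw": 1},
    {"tx": 0.5,"ty": 0,"tz": 0,"wx": 0.113,"wy": 0,"wz": 0,"jaw": 1},
    {"tx": 0.5,"ty": 0,"tz": 0,"wx": 0.113,"wy": 0,"wz": 0,"jaw": 1},
    {"tx": 0.5,"ty": 0,"tz": 0,"wx": 0.113,"wy": 0,"wz": 0,"jaw": 1},
    {"tx": 0.5,"ty": 0,"tz": 0,"wx": 0.113,"wy": 0,"wz": 0,"jaw": 1},
    {"tx": 0.5,"ty": 0,"tz": 0,"wx": 0.113,"wy": 0,"wz": 0,"jaw": 1},
    {"tx": 0,"ty": 0,"tz": 0,"wx": 0,"wy": 0,"wz": 0,"jaw": 1}
  ]
}}

```text
time: 3.1
tool_pos: [432.8, -18.2, 198.1]
tcp_rot: [-0.856, 1.569, 2.986]
contact_force: [0.0, 0.3, 1.1]
grip_width: 91.9
```

```bash
cat > pic.py <<'E'
import sys; from h import *
n=sys.argv[1]; tx,ty,sx,sy,w=map(int,sys.argv[2:7])
a=imaging.capture('top');b=imaging.capture('side')
cv2.imwrite(f'pics/top{n}.png',a);cv2.imwrite(f'pics/side{n}.png',b)
f=lambda i,x,y:cv2.resize(cv2.convertScaleAbs(i[y:y+w,x:x+w],alpha=1.6),(400,400),interpolation=2)
cv2.imwrite(f'pics/c{n}.png',np.hstack([f(a,tx,ty),f(b,sx,sy)]))
E
python3 - <<'E'
from h import *
show((435.5,-12,21-3+1),down(0.70-np.pi))
E
python3 pic.py 2 215 190 250 180 140
```

```text
t 3.1 tcp [432.8 -18.2 198.1] ax x [-0.001  0.    -1.   ] y [ 0.644 -0.765 -0.001] z [-0.765 -0.644  0.001] F [0.  0.3 1.1] w 91.9 q [-0.22  0.23  1.84 -0.    1.08  2.22]
rotvec tool [-0.0004  0.001   0.0011]
shift cm in tool axes [17.91 -0.28 -0.63]
```

View pics/c2.png

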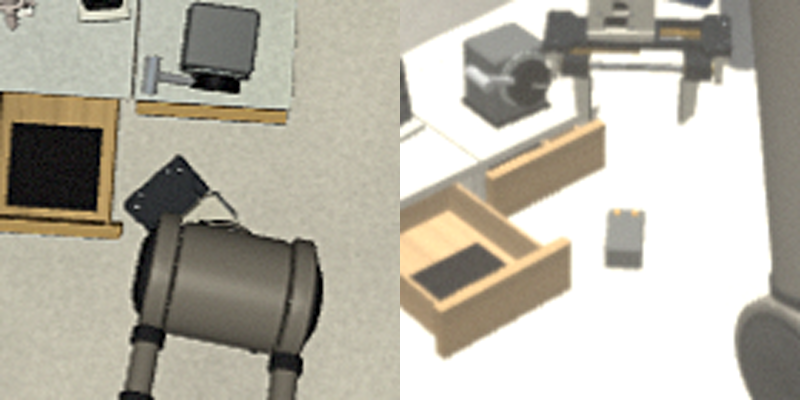

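{"fn": "arm_command", "kwargs": {
  "plan": [
    {"tx": 1.5,"ty": -0.1,"tz": -0.2,"wx": 0,"wy": 0,"wz": 0,"jaw": 1},
    {"tx": 1.5,"ty": -0.1,"tz": -0.2,"wx": 0,"wy": 0,"wz": 0,"jaw": 1},
    {"tx": 1.5,"ty": -0.1,"tz": -0.2,"wx": 0,"wy": 0,"wz": 0,"jaw": 1},
    {"tx": 1.5,"ty": 0,"tz": 0,"wx": 0,"wy": 0,"wz": 0,"jaw": 1},
    {"tx": 1.5,"ty": 0,"tz": 0,"wx": 0,"wy": 0,"wz": 0,"jaw": 1},
    {"tx": 1.5,"ty": 0,"tz": 0,"wx": 0,"wy": 0,"wz": 0,"jaw": 1},
    {"tx": 1.5,"ty": 0,"tz": 0,"wx": 0,"wy": 0,"wz": 0,"jaw": 1},
    {"tx": 1.5,"ty": 0,"tz": 0,"wx": 0,"wy": 0,"wz": 0,"jaw": 1},
    {"tx": 1.5,"ty": 0,"tz": 0,"wx": 0,"wy": 0,"wz": 0,"jaw": 1},
    {"tx": 1.5,"ty": 0,"tz": 0,"wx": 0,"wy": 0,"wz": 0,"jaw": 1},
    {"tx": 1.5,"ty": 0,"tz": 0,"wx": 0,"wy": 0,"wz": 0,"jaw": 1},
    {"tx": 0.7,"ty": 0,"tz": 0,"wx": 0,"wy": 0,"wz": 0,"jaw": 1},
    {"tx": 0,"ty": 0,"tz": 0,"wx": 0,"wy": 0,"wz": 0,"jaw": 1},
    {"tx": 0,"ty": 0,"tz": 0,"wx": 0,"wy": 0,"wz": 0,"jaw": 1}
  ]
}}

```text
time: 4.6
tool_pos: [436.3, -12.3, 27.1]
tcp_rot: [2.082, 1.57, -0.358]
contact_force: [0.2, -0.8, 0.3]
grip_width: 91.7
```

```bash
python3 -c "
from h import *
show((435.5,-12,25))"
python3 pic.py 3 215 190 250 180 140
```

```text
t 4.6 tcp [436.3 -12.3  27.1] ax x [ 0.001 -0.    -1.   ] y [ 0.645 -0.764  0.001] z [-0.764 -0.645 -0.   ] F [ 0.2 -0.8  0.3] w 91.7 q [-0.2   0.52  2.02 -0.    0.6   2.24]
shift cm in tool axes [ 0.21 -0.07  0.04]
```

View pics/c3.png

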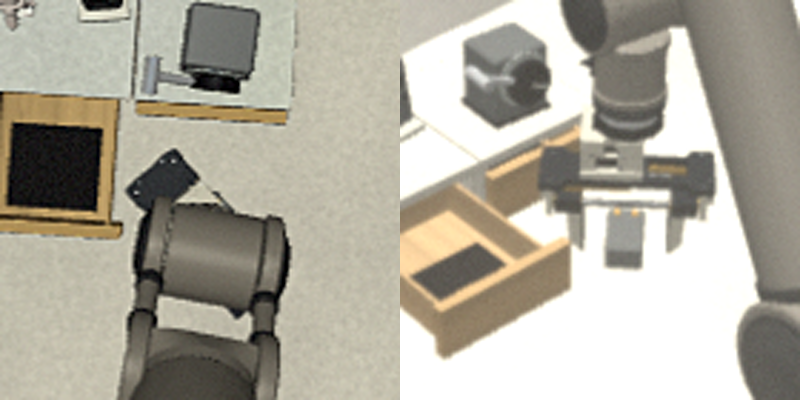

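{"fn": "arm_command", "kwargs": {
  "plan": [
    {"tx": 0,"ty": 0,"tz": 0,"wx": 0,"wy": 0,"wz": 0,"jaw": -1},
    {"tx": 0,"ty": 0,"tz": 0,"wx": 0,"wy": 0,"wz": 0,"jaw": -1},
    {"tx": 0,"ty": 0,"tz": 0,"wx": 0,"wy": 0,"wz": 0,"jaw": -1},
    {"tx": 0,"ty": 0,"tz": 0,"wx": 0,"wy": 0,"wz": 0,"jaw": -1},
    {"tx": 0,"ty": 0,"tz": 0,"wx": 0,"wy": 0,"wz": 0,"jaw": -1},
    {"tx": 0,"ty": 0,"tz": 0,"wx": 0,"wy": 0,"wz": 0,"jaw": -1},
    {"tx": 0,"ty": 0,"tz": 0,"wx": 0,"wy": 0,"wz": 0,"jaw": -1},
    {"tx": 0,"ty": 0,"tz": 0,"wx": 0,"wy": 0,"wz": 0,"jaw": -1},
    {"tx": 0,"ty": 0,"tz": 0,"wx": 0,"wy": 0,"wz": 0,"jaw": -1},
    {"tx": 0,"ty": 0,"tz": 0,"wx": 0,"wy": 0,"wz": 0,"jaw": -1}
  ]
}}

```text
time: 5.7
tool_pos: [435.9, -12.2, 26.7]
tcp_rot: [0.444, 1.571, -1.997]
contact_force: [1.0, 0.4, -0.3]
grip_width: 41.7
```

{"fn": "arm_command", "kwargs": {
  "plan": [
    {"tx": -0.5,"ty": 0,"tz": 0,"wx": 0,"wy": 0,"wz": 0,"jaw": -1},
    {"tx": -1,"ty": 0,"tz": 0,"wx": 0,"wy": 0,"wz": 0,"jaw": -1},
    {"tx": -1.5,"ty": 0,"tz": 0,"wx": 0,"wy": 0,"wz": 0,"jaw": -1},
    {"tx": -1.5,"ty": 0,"tz": 0,"wx": 0,"wy": 0,"wz": 0,"jaw": -1},
    {"tx": -1.5,"ty": 0,"tz": 0,"wx": 0,"wy": 0,"wz": 0,"jaw": -1},
    {"tx": -1.5,"ty": 0,"tz": 0,"wx": 0,"wy": 0,"wz": 0,"jaw": -1},
    {"tx": -1.5,"ty": 0,"tz": 0,"wx": 0,"wy": 0,"wz": 0,"jaw": -1},
    {"tx": -1.5,"ty": 0,"tz": 0,"wx": 0,"wy": 0,"wz": 0,"jaw": -1},
    {"tx": -1,"ty": 0,"tz": 0,"wx": -0.079,"wy": 0,"wz": 0,"jaw": -1},
    {"tx": -0.5,"ty": 0,"tz": 0,"wx": -0.079,"wy": 0,"wz": 0,"jaw": -1},
    {"tx": 0,"ty": 0,"tz": 0,"wx": -0.079,"wy": 0,"wz": 0,"jaw": -1},
    {"tx": 0,"ty": 0,"tz": 0,"wx": -0.079,"wy": 0,"wz": 0,"jaw": -1},
    {"tx": 0,"ty": 0,"tz": 0,"wx": -0.079,"wy": 0,"wz": 0,"jaw": -1},
    {"tx": 0,"ty": 0,"tz": 0,"wx": -0.079,"wy": 0,"wz": 0,"jaw": -1},
    {"tx": 0,"ty": 0,"tz": 0,"wx": -0.079,"wy": 0,"wz": 0,"jaw": -1},
    {"tx": 0,"ty": 0,"tz": 0,"wx": -0.079,"wy": 0,"wz": 0,"jaw": -1},
    {"tx": 0,"ty": 0,"tz": 0,"wx": -0.079,"wy": 0,"wz": 0,"jaw": -1},
    {"tx": 0,"ty": 0,"tz": 0,"wx": -0.079,"wy": 0,"wz": 0,"jaw": -1}
  ]
}}

```text
time: 7.5
tool_pos: [435.7, -12.1, 147.4]
tcp_rot: [1.237, 1.57, -0.411]
contact_force: [-0.6, 0.4, -2.3]
grip_width: 42.0
```

```bash
python3 -c "
from h import *
show((508,163.4,142),down(1.487-np.pi))"
python3 pic.py 4 215 190 250 180 140
```

```text
t 7.5 tcp [435.7 -12.1 147.4] ax x [ 0. -0. -1.] y [ 0.997 -0.077  0.   ] z [-0.077 -0.997  0.   ] F [-0.6  0.4 -2.3] w 42.0 q [-0.2   0.3   1.9  -0.    0.94  1.44]
rotvec tool [ 0.0068  0.0002 -0.0004]
shift cm in tool axes [  0.54   5.85 -18.06]
```

View pics/c4.png

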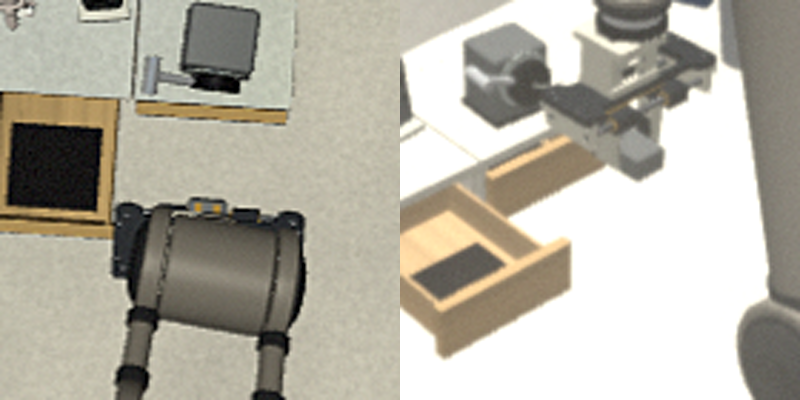

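{"fn": "arm_command", "kwargs": {
  "plan": [
    {"tx": 0,"ty": 0.5,"tz": -1.5,"wx": 0,"wy": 0,"wz": 0,"jaw": -1},
    {"tx": 0,"ty": 0.6,"tz": -2,"wx": 0,"wy": 0,"wz": 0,"jaw": -1},
    {"tx": 0,"ty": 0.6,"tz": -2,"wx": 0,"wy": 0,"wz": 0,"jaw": -1},
    {"tx": 0,"ty": 0.6,"tz": -2,"wx": 0,"wy": 0,"wz": 0,"jaw": -1},
    {"tx": 0,"ty": 0.6,"tz": -2,"wx": 0,"wy": 0,"wz": 0,"jaw": -1},
    {"tx": 0,"ty": 0.6,"tz": -2,"wx": 0,"wy": 0,"wz": 0,"jaw": -1},
    {"tx": 0,"ty": 0.6,"tz": -2,"wx": 0,"wy": 0,"wz": 0,"jaw": -1},
    {"tx": 0,"ty": 0.6,"tz": -2,"wx": 0,"wy": 0,"wz": 0,"jaw": -1},
    {"tx": 0,"ty": 0.6,"tz": -1.5,"wx": 0,"wy": 0,"wz": 0,"jaw": -1},
    {"tx": 0,"ty": 0.5,"tz": -1,"wx": 0,"wy": 0,"wz": 0,"jaw": -1},
    {"tx": 0,"ty": 0,"tz": 0,"wx": 0,"wy": 0,"wz": 0,"jaw": -1},
    {"tx": 0,"ty": 0,"tz": 0,"wx": 0,"wy": 0,"wz": 0,"jaw": -1}
  ]
}}

```text
time: 8.8
tool_pos: [507.8, 162.2, 146.6]
tcp_rot: [-0.84, 1.57, -2.492]
contact_force: [-0.1, 0.4, -1.4]
grip_width: 41.9
```

```bash
python3 -c "
from h import *
show((508,163.4,41),down(1.487-np.pi))"
python3 pic.py 5 190 170 200 180 140
```

```text
t 8.8 tcp [507.8 162.2 146.6] ax x [-0.001 -0.    -1.   ] y [ 0.997 -0.081 -0.001] z [-0.081 -0.997  0.001] F [-0.1  0.4 -1.4] w 41.9 q [ 0.17  0.46  1.65 -0.    1.04  1.82]
rotvec tool [0.0031 0.0005 0.0006]
shift cm in tool axes [10.56  0.02 -0.12]
```

View pics/c5.png

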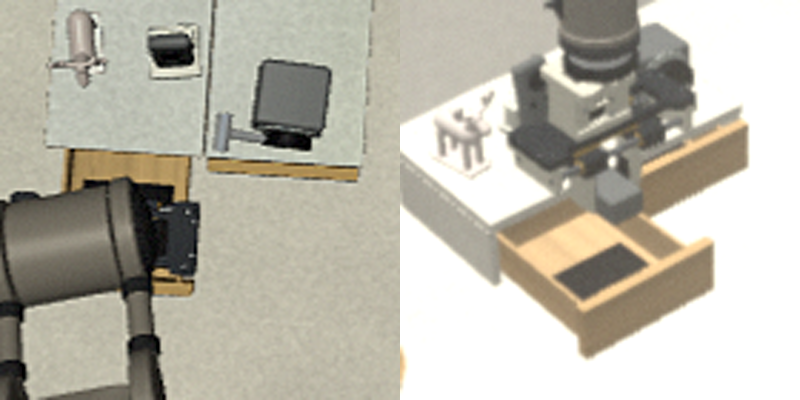

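{"fn": "arm_command", "kwargs": {
  "plan": [
    {"tx": 0.8,"ty": 0,"tz": -0.1,"wx": 0,"wy": 0,"wz": 0,"jaw": -1},
    {"tx": 1.2,"ty": 0,"tz": 0,"wx": 0,"wy": 0,"wz": 0,"jaw": -1},
    {"tx": 1.2,"ty": 0,"tz": 0,"wx": 0,"wy": 0,"wz": 0,"jaw": -1},
    {"tx": 1.2,"ty": 0,"tz": 0,"wx": 0,"wy": 0,"wz": 0,"jaw": -1},
    {"tx": 1.2,"ty": 0,"tz": 0,"wx": 0,"wy": 0,"wz": 0,"jaw": -1},
    {"tx": 1.2,"ty": 0,"tz": 0,"wx": 0,"wy": 0,"wz": 0,"jaw": -1},
    {"tx": 1.2,"ty": 0,"tz": 0,"wx": 0,"wy": 0,"wz": 0,"jaw": -1},
    {"tx": 0.8,"ty": 0,"tz": 0,"wx": 0,"wy": 0,"wz": 0,"jaw": -1},
    {"tx": 0.8,"ty": 0,"tz": 0,"wx": 0,"wy": 0,"wz": 0,"jaw": -1},
    {"tx": 0.4,"ty": 0,"tz": 0,"wx": 0,"wy": 0,"wz": 0,"jaw": -1},
    {"tx": 0.2,"ty": 0,"tz": 0,"wx": 0,"wy": 0,"wz": 0,"jaw": -1},
    {"tx": 0.1,"ty": 0,"tz": 0,"wx": 0,"wy": 0,"wz": 0,"jaw": -1},
    {"tx": 0,"ty": 0,"tz": 0,"wx": 0,"wy": 0,"wz": 0,"jaw": -1},
    {"tx": 0,"ty": 0,"tz": 0,"wx": 0,"wy": 0,"wz": 0,"jaw": -1}
  ]
}}

```text
time: 10.3
tool_pos: [508.5, 163.6, 44.0]
tcp_rot: [1.663, 1.57, 0.012]
contact_force: [0.2, -0.0, -1.3]
grip_width: 41.4
```

{"fn": "arm_command", "kwargs": {
  "plan": [
    {"tx": 0.1,"ty": 0,"tz": 0,"wx": 0,"wy": 0,"wz": 0,"jaw": -1},
    {"tx": 0.1,"ty": 0,"tz": 0,"wx": 0,"wy": 0,"wz": 0,"jaw": -1},
    {"tx": 0.1,"ty": 0,"tz": 0,"wx": 0,"wy": 0,"wz": 0,"jaw": -1},
    {"tx": 0,"ty": 0,"tz": 0,"wx": 0,"wy": 0,"wz": 0,"jaw": -1}
  ]
}}

```text
time: 10.7
tool_pos: [508.3, 163.6, 40.7]
tcp_rot: [1.289, 1.571, -0.362]
contact_force: [-0.1, 0.5, -0.7]
grip_width: 41.8
```

```bash
python3 pic.py 6 190 170 200 180 140
```

```text
(no output)
```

View pics/c6.png

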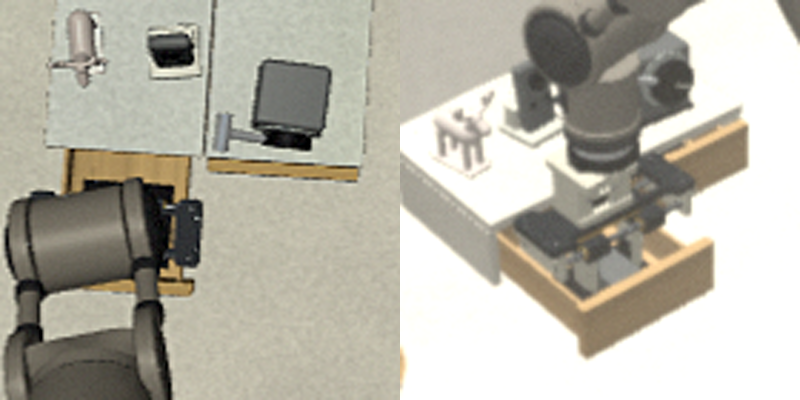

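{"fn": "arm_command", "kwargs": {
  "plan": [
    {"tx": 0.1,"ty": 0,"tz": 0,"wx": 0,"wy": 0,"wz": 0,"jaw": -1},
    {"tx": 0,"ty": 0,"tz": 0,"wx": 0,"wy": 0,"wz": 0,"jaw": -1}
  ]
}}

```text
time: 11.0
tool_pos: [508.9, 163.5, 40.7]
tcp_rot: [1.617, 1.569, -0.034]
contact_force: [-0.8, -0.6, 6.7]
grip_width: 42.0
```

{"fn": "arm_command", "kwargs": {
  "plan": [
    {"tx": -0.05,"ty": 0,"tz": 0,"wx": 0,"wy": 0,"wz": 0,"jaw": 0.3},
    {"tx": 0,"ty": 0,"tz": 0,"wx": 0,"wy": 0,"wz": 0,"jaw": 0.3},
    {"tx": 0,"ty": 0,"tz": 0,"wx": 0,"wy": 0,"wz": 0,"jaw": 0.3},
    {"tx": 0,"ty": 0,"tz": 0,"wx": 0,"wy": 0,"wz": 0,"jaw": 0.3},
    {"tx": 0,"ty": 0,"tz": 0,"wx": 0,"wy": 0,"wz": 0,"jaw": 0.3}
  ]
}}

```text
time: 11.5
tool_pos: [508.2, 163.6, 40.0]
tcp_rot: [-0.981, 1.571, -2.632]
contact_force: [0.2, -0.0, -0.1]
grip_width: 59.5
```

{"fn": "arm_command", "kwargs": {
  "plan": [
    {"tx": -0.5,"ty": 0,"tz": 0,"wx": 0,"wy": 0,"wz": 0,"jaw": 0.3},
    {"tx": -1.5,"ty": 0,"tz": 0,"wx": 0,"wy": 0,"wz": 0,"jaw": 0.3},
    {"tx": -1.5,"ty": 0,"tz": 0,"wx": 0,"wy": 0,"wz": 0,"jaw": 0.3},
    {"tx": -1.5,"ty": 0,"tz": 0,"wx": 0,"wy": 0,"wz": 0,"jaw": 0.3},
    {"tx": -1.5,"ty": 0,"tz": 0,"wx": 0,"wy": 0,"wz": 0,"jaw": 0.3},
    {"tx": -1.5,"ty": 0,"tz": 0,"wx": 0,"wy": 0,"wz": 0,"jaw": 0.3},
    {"tx": -1.5,"ty": 0,"tz": 0,"wx": 0,"wy": 0,"wz": 0,"jaw": 0.3},
    {"tx": -0.5,"ty": -0.5,"tz": 0,"wx": 0,"wy": 0,"wz": 0,"jaw": -1},
    {"tx": 0,"ty": -1.5,"tz": 0,"wx": 0,"wy": 0,"wz": 0,"jaw": -1},
    {"tx": 0,"ty": -2,"tz": 0,"wx": 0,"wy": 0,"wz": 0,"jaw": -1},
    {"tx": 0,"ty": -2,"tz": 0,"wx": 0,"wy": 0,"wz": 0,"jaw": -1},
    {"tx": 0,"ty": -2,"tz": 0,"wx": 0,"wy": 0,"wz": 0,"jaw": -1},
    {"tx": 0,"ty": -2,"tz": 0,"wx": 0,"wy": 0,"wz": 0,"jaw": -1},
    {"tx": 0,"ty": -1,"tz": 0,"wx": 0,"wy": 0,"wz": 0,"jaw": -1},
    {"tx": 0,"ty": 0,"tz": 0,"wx": 0,"wy": 0,"wz": 0,"jaw": -1}
  ]
}}

```text
time: 13.0
tool_pos: [397.4, 172.5, 140.2]
tcp_rot: [-1.201, 1.57, -2.851]
contact_force: [0.6, 0.2, 0.0]
grip_width: 1.7
```

```bash
python3 -c "
from h import *
show((405,172,67))"
python3 pic.py 7 190 170 200 180 140
```

```text
t 13.0 tcp [397.4 172.5 140.2] ax x [-0.001 -0.    -1.   ] y [ 0.997 -0.079 -0.001] z [-0.079 -0.997  0.   ] F [0.6 0.2 0. ] w 1.7 q [ 0.23  0.31  1.92 -0.    0.91  1.88]
shift cm in tool axes [ 7.31  0.77 -0.01]
```

View pics/c7.png

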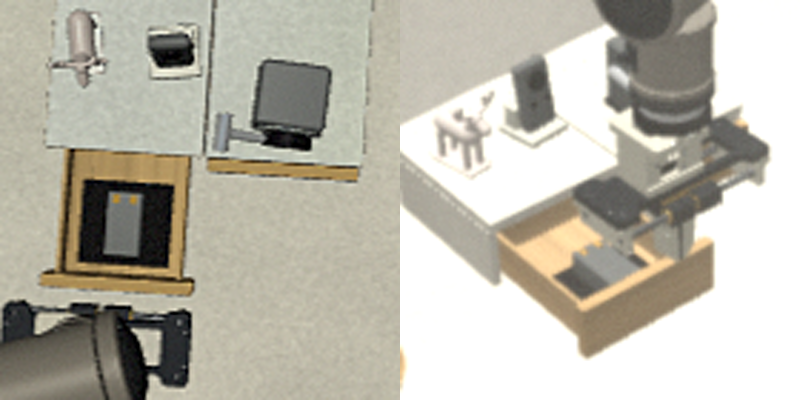

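{"fn": "arm_command", "kwargs": {
  "plan": [
    {"tx": 1,"ty": 0,"tz": 0,"wx": 0,"wy": 0,"wz": 0,"jaw": -1},
    {"tx": 1.5,"ty": 0,"tz": 0,"wx": 0,"wy": 0,"wz": 0,"jaw": -1},
    {"tx": 1.5,"ty": 0,"tz": 0,"wx": 0,"wy": 0,"wz": 0,"jaw": -1},
    {"tx": 1.5,"ty": 0,"tz": 0,"wx": 0,"wy": 0,"wz": 0,"jaw": -1},
    {"tx": 1.5,"ty": 0,"tz": 0,"wx": 0,"wy": 0,"wz": 0,"jaw": -1},
    {"tx": 0.5,"ty": 0,"tz": 0,"wx": 0,"wy": 0,"wz": 0,"jaw": -1},
    {"tx": 0,"ty": 0.5,"tz": 0,"wx": 0,"wy": 0,"wz": 0,"jaw": -1},
    {"tx": 0,"ty": 0.5,"tz": 0,"wx": 0,"wy": 0,"wz": 0,"jaw": -1},
    {"tx": 0,"ty": 0.5,"tz": 0,"wx": 0,"wy": 0,"wz": 0,"jaw": -1},
    {"tx": 0,"ty": 0.5,"tz": 0,"wx": 0,"wy": 0,"wz": 0,"jaw": -1},
    {"tx": 0,"ty": 0.5,"tz": 0,"wx": 0,"wy": 0,"wz": 0,"jaw": -1},
    {"tx": 0,"ty": 0.5,"tz": 0,"wx": 0,"wy": 0,"wz": 0,"jaw": -1}
  ]
}}

```text
time: 14.3
tool_pos: [428.6, 170.0, 65.4]
tcp_rot: [-1.375, 1.57, -3.027]
contact_force: [-2.4, 0.5, 1.0]
grip_width: 0.5
```

{"fn": "arm_command", "kwargs": {
  "plan": [
    {"tx": 0,"ty": 0.5,"tz": 0,"wx": 0,"wy": 0,"wz": 0,"jaw": -1},
    {"tx": 0,"ty": 0.7,"tz": 0,"wx": 0,"wy": 0,"wz": 0,"jaw": -1},
    {"tx": 0,"ty": 0.9,"tz": 0,"wx": 0,"wy": 0,"wz": 0,"jaw": -1},
    {"tx": 0,"ty": 1,"tz": 0,"wx": 0,"wy": 0,"wz": 0,"jaw": -1},
    {"tx": 0,"ty": 1,"tz": 0,"wx": 0,"wy": 0,"wz": 0,"jaw": -1},
    {"tx": 0,"ty": 1,"tz": 0,"wx": 0,"wy": 0,"wz": 0,"jaw": -1},
    {"tx": 0,"ty": 1,"tz": 0,"wx": 0,"wy": 0,"wz": 0,"jaw": -1},
    {"tx": 0,"ty": 1,"tz": 0,"wx": 0,"wy": 0,"wz": 0,"jaw": -1},
    {"tx": 0,"ty": 1,"tz": 0,"wx": 0,"wy": 0,"wz": 0,"jaw": -1},
    {"tx": 0,"ty": 1,"tz": 0,"wx": 0,"wy": 0,"wz": 0,"jaw": -1},
    {"tx": 0,"ty": 1,"tz": 0,"wx": 0,"wy": 0,"wz": 0,"jaw": -1},
    {"tx": 0,"ty": 0.9,"tz": 0,"wx": 0,"wy": 0,"wz": 0,"jaw": -1},
    {"tx": 0,"ty": 0.7,"tz": 0,"wx": 0,"wy": 0,"wz": 0,"jaw": -1},
    {"tx": 0,"ty": 0.5,"tz": 0,"wx": 0,"wy": 0,"wz": 0,"jaw": -1},
    {"tx": 0,"ty": 0.3,"tz": 0,"wx": 0,"wy": 0,"wz": 0,"jaw": -1}
  ]
}}

```text
time: 15.8
tool_pos: [553.6, 160.0, 65.2]
tcp_rot: [1.597, 1.57, -0.054]
contact_force: [-1.0, -0.7, 0.3]
grip_width: 0.0
```

```bash
python3 -c "
from h import *
show((568,157,65))"
python3 pic.py 8 190 150 200 170 140
```

```text
t 15.8 tcp [553.6 160.   65.2] ax x [ 0. -0. -1.] y [ 0.997 -0.08   0.   ] z [-0.08  -0.997 -0.   ] F [-1.  -0.7  0.3] w 0.0 q [ 0.15  0.63  1.6  -0.    0.91  1.8 ]
shift cm in tool axes [0.02 1.45 0.18]
```

View pics/c8.png

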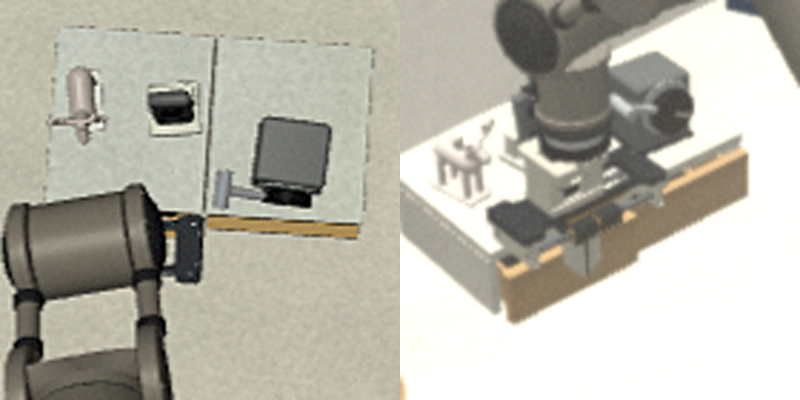

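{"fn": "arm_command", "kwargs": {
  "plan": [
    {"tx": 0,"ty": 0.3,"tz": 0,"wx": 0,"wy": 0,"wz": 0,"jaw": -1},
    {"tx": 0,"ty": 0.3,"tz": 0,"wx": 0,"wy": 0,"wz": 0,"jaw": -1},
    {"tx": 0,"ty": 0.3,"tz": 0,"wx": 0,"wy": 0,"wz": 0,"jaw": -1},
    {"tx": 0,"ty": 0.1,"tz": 0,"wx": 0,"wy": 0,"wz": 0,"jaw": -1},
    {"tx": 0,"ty": 0.1,"tz": 0,"wx": 0,"wy": 0,"wz": 0,"jaw": -1},
    {"tx": 0,"ty": 0,"tz": 0,"wx": 0,"wy": 0,"wz": 0,"jaw": -1}
  ]
}}

```text
time: 16.5
tool_pos: [564.3, 159.2, 65.2]
tcp_rot: [1.648, 1.57, -0.003]
contact_force: [-0.5, -0.6, 0.1]
grip_width: 0.2
```

{"fn": "arm_command", "kwargs": {
  "plan": [
    {"tx": 0,"ty": 0.1,"tz": 0,"wx": 0,"wy": 0,"wz": 0,"jaw": -1},
    {"tx": 0,"ty": 0.1,"tz": 0,"wx": 0,"wy": 0,"wz": 0,"jaw": -1},
    {"tx": 0,"ty": 0,"tz": 0,"wx": 0,"wy": 0,"wz": 0,"jaw": -1}
  ]
}}

```text
time: 16.8
tool_pos: [566.2, 159.0, 65.2]
tcp_rot: [1.418, 1.571, -0.233]
contact_force: [-0.8, 0.3, -0.2]
grip_width: 0.5
```

{"fn": "arm_command", "kwargs": {
  "plan": [
    {"tx": 0,"ty": 0.1,"tz": 0,"wx": 0,"wy": 0,"wz": 0,"jaw": -1},
    {"tx": 0,"ty": 0.1,"tz": 0,"wx": 0,"wy": 0,"wz": 0,"jaw": -1},
    {"tx": 0,"ty": 0,"tz": 0,"wx": 0,"wy": 0,"wz": 0,"jaw": -1}
  ]
}}

```text
time: 17.1
tool_pos: [567.4, 158.8, 65.2]
tcp_rot: [-1.425, 1.569, -3.076]
contact_force: [-5.2, 0.1, 3.1]
grip_width: 0.2
```

{"fn": "arm_command", "kwargs": {
  "plan": [
    {"tx": 0,"ty": 0.1,"tz": 0,"wx": 0,"wy": 0,"wz": 0,"jaw": -1},
    {"tx": 0,"ty": 0.1,"tz": 0,"wx": 0,"wy": 0,"wz": 0,"jaw": -1}
  ]
}}

```text
time: 17.3
tool_pos: [567.5, 158.8, 65.1]
tcp_rot: [-1.443, 1.565, -3.094]
contact_force: [-15.0, 2.9, 11.7]
grip_width: 0.7
```

{"fn": "arm_command", "kwargs": {
  "plan": [
    {"tx": 0,"ty": -1,"tz": 0,"wx": 0,"wy": 0,"wz": 0,"jaw": -1},
    {"tx": 0,"ty": -2,"tz": 0,"wx": 0,"wy": 0,"wz": 0,"jaw": -1},
    {"tx": 0,"ty": -2,"tz": 0,"wx": 0,"wy": 0,"wz": 0,"jaw": -1},
    {"tx": -2,"ty": -2,"tz": 0,"wx": 0,"wy": 0,"wz": 0,"jaw": -1},
    {"tx": -3,"ty": -1,"tz": 0,"wx": 0,"wy": 0,"wz": 0,"jaw": -1},
    {"tx": -3,"ty": 0,"tz": 0,"wx": 0,"wy": 0,"wz": 0,"jaw": -1},
    {"tx": -3,"ty": 0,"tz": 0,"wx": 0,"wy": 0,"wz": 0,"jaw": -1},
    {"tx": -3,"ty": 0,"tz": 0,"wx": 0,"wy": 0,"wz": 0,"jaw": -1},
    {"tx": -3,"ty": 0,"tz": 0,"wx": 0,"wy": 0,"wz": 0,"jaw": -1},
    {"tx": -1,"ty": 0,"tz": 0,"wx": 0,"wy": 0,"wz": 0,"jaw": -1},
    {"tx": 0,"ty": 0,"tz": 0,"wx": 0,"wy": 0,"wz": 0.11,"jaw": -1},
    {"tx": 0,"ty": 0,"tz": 0,"wx": 0,"wy": 0,"wz": 0.11,"jaw": -1},
    {"tx": 0,"ty": 0,"tz": 0,"wx": 0,"wy": 0,"wz": 0.11,"jaw": -1},
    {"tx": 0,"ty": 0,"tz": 0,"wx": 0,"wy": 0,"wz": 0.11,"jaw": -1},
    {"tx": 0,"ty": 0,"tz": 0,"wx": 0,"wy": 0,"wz": 0,"jaw": -1}
  ]
}}

```text
time: 18.8
tool_pos: [487.5, 165.0, 243.4]
tcp_rot: [1.568, 1.133, -0.081]
contact_force: [-0.1, -0.5, 1.4]
grip_width: 0.3
```

```bash
python3 -c "
from h import *
show()
a=imaging.capture('top');b=imaging.capture('side')
cv2.imwrite('pics/top9.png',a);cv2.imwrite('pics/side9.png',b)
f=lambda i,x,y,w:cv2.resize(cv2.convertScaleAbs(i[y:y+w,x:x+w],alpha=1.6),(400,400),interpolation=2)
cv2.imwrite('pics/c9.png',np.hstack([f(a,250,180,60),f(b,260,180,60)]))
cv2.imwrite('pics/c9b.png',np.hstack([f(a,190,150,140),f(b,180,150,170)]))
"
```

```text
t 18.8 tcp [487.5 165.  243.4] ax x [ 0.423 -0.034 -0.906] y [ 0.903 -0.07   0.424] z [-0.078 -0.997  0.001] F [-0.1 -0.5  1.4] w 0.3 q [ 0.26  0.15  1.88 -0.22  0.7   2.05]
```

View pics/c9.png

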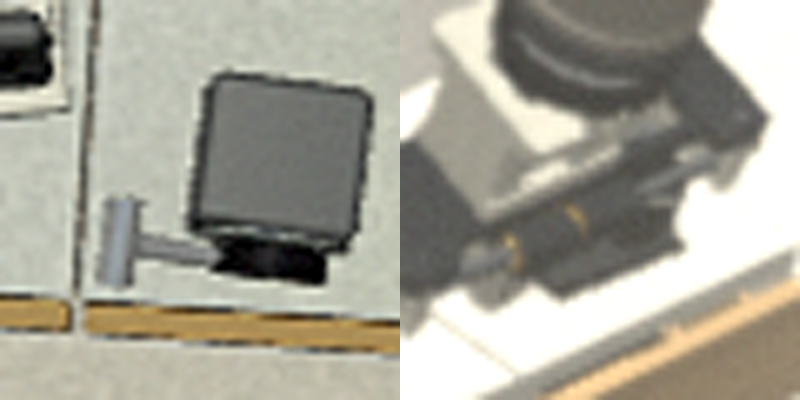

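View pics/c9b.png

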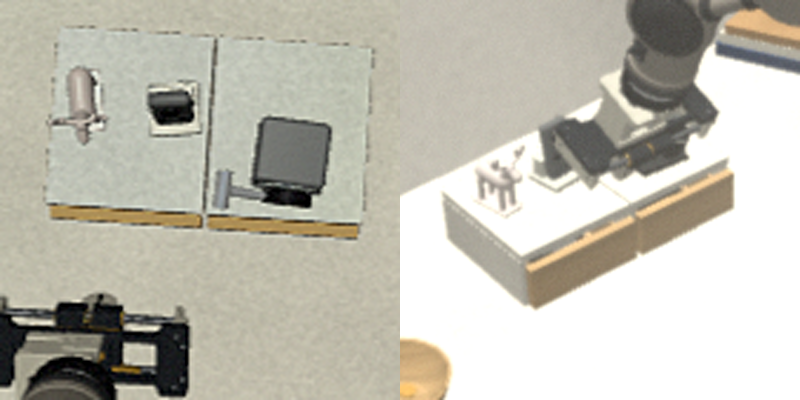

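```bash
python3 - <<'E'
from h import *
T=lambda x,y:((x+.5)*.15-.5+250,(y+.5)*.15-.5+180)
for n,p,z in [('back',(123,199),184),('front',(118,284),184),('armroot',(210,254),160),('armbar',(138,245),180),('tFL',(193,220),180),('tBL',(208,78),180),('tFR',(350,245),180),('tBR',(372,92),180)]:
    print(n,onz('top',T(*p),z).round(1))
S=lambda x,y:((x+.5)/4.6-.5+190,(y+.5)/4.6-.5+180)
# side0 dial centre: project candidates
for p in [(383,107),(400,120),(420,135),(490,133),(517,140)]:
    print(p,S(*p), [onz('side',S(*p),z).round(0)[:2] for z in (150,165,180)])
print(proj('side',[(606,42,180)]),proj('side',[(606,42,170)]))
E
```

```text
back [626.2  39.9 184. ]
front [588.1  42.9 184. ]
armroot [601.6   1.  160. ]
armbar [605.6  33.7 180. ]
tFL [616.3   8.7 180. ]
tBL [6.805e+02 5.000e-01 1.800e+02]
tFR [603.5 -61.8 180. ]
tBR [672.6 -73.6 180. ]
(383, 107) (272.8695652173913, 202.8695652173913) [array([670.,   6.]), array([651.,  22.]), array([633.,  39.])]
(400, 120) (276.5652173913044, 205.69565217391306) [array([648.,   9.]), array([630.,  26.]), array([612.,  42.])]
(420, 135) (280.9130434782609, 208.95652173913044) [array([623.,  14.]), array([605.,  30.]), array([587.,  46.])]
(490, 133) (296.1304347826087, 208.52173913043478) [array([589., -23.]), array([572.,  -6.]), array([555.,  11.])]
(517, 140) (302.0, 210.04347826086956) [array([569., -29.]), array([552., -12.]), array([535.,   5.])]
[[277.86293116 206.28840213]] [[277.95918606 208.9656387 ]]
```

```bash
python3 - <<'E'
from h import *
show((594,50,228)); show((594,50,218))
o,p,M=st(); print((M.T@[0,0,-1]).round(3))
E
```

```text
t 18.9 tcp [490.2 165.2 245. ] ax x [ 0.423 -0.034 -0.906] y [ 0.903 -0.072  0.424] z [-0.079 -0.997  0.   ] F [ 0.4  0.5 -0.2] w 0.6 q [ 0.26  0.15  1.88 -0.22  0.71  2.05]
shift cm in tool axes [ 6.32  9.48 10.66]
t 18.9 tcp [490.2 165.2 245. ] ax x [ 0.423 -0.034 -0.906] y [ 0.903 -0.072  0.424] z [-0.079 -0.997  0.   ] F [ 0.4  0.5 -0.2] w 0.6 q [ 0.26  0.15  1.88 -0.22  0.71  2.05]
shift cm in tool axes [ 7.22  9.06 10.66]
[ 0.906 -0.424 -0.   ]
```

{"fn": "arm_command", "kwargs": {
  "plan": [
    {"tx": 0.5,"ty": 0.8,"tz": 0.9,"wx": 0,"wy": 0,"wz": 0,"jaw": -1},
    {"tx": 0.6,"ty": 1,"tz": 1.1,"wx": 0,"wy": 0,"wz": 0,"jaw": -1},
    {"tx": 0.7,"ty": 1,"tz": 1.1,"wx": 0,"wy": 0,"wz": 0,"jaw": -1},
    {"tx": 0.7,"ty": 1,"tz": 1.1,"wx": 0,"wy": 0,"wz": 0,"jaw": -1},
    {"tx": 0.7,"ty": 1,"tz": 1.1,"wx": 0,"wy": 0,"wz": 0,"jaw": -1},
    {"tx": 0.7,"ty": 1,"tz": 1.1,"wx": 0,"wy": 0,"wz": 0,"jaw": -1},
    {"tx": 0.7,"ty": 1,"tz": 1.1,"wx": 0,"wy": 0,"wz": 0,"jaw": -1},
    {"tx": 0.6,"ty": 1,"tz": 1.1,"wx": 0,"wy": 0,"wz": 0,"jaw": -1},
    {"tx": 0.6,"ty": 0.9,"tz": 1.1,"wx": 0,"wy": 0,"wz": 0,"jaw": -1},
    {"tx": 0.5,"ty": 0.8,"tz": 1,"wx": 0,"wy": 0,"wz": 0,"jaw": -1},
    {"tx": 0,"ty": 0,"tz": 0,"wx": 0,"wy": 0,"wz": 0,"jaw": -1},
    {"tx": 0,"ty": 0,"tz": 0,"wx": 0,"wy": 0,"wz": 0,"jaw": -1}
  ]
}}

```text
time: 20.1
tool_pos: [594.6, 49.0, 228.3]
tcp_rot: [1.572, 1.132, -0.08]
contact_force: [-0.2, 0.4, -0.1]
grip_width: 0.5
```

```bash
python3 -c "
from h import *
show((594,50,218))
a=imaging.capture('top');b=imaging.capture('side')
cv2.imwrite('pics/top10.png',a);cv2.imwrite('pics/side10.png',b)
f=lambda i,x,y,w:cv2.resize(cv2.convertScaleAbs(i[y:y+w,x:x+w],alpha=1.3),(400,400),interpolation=2)
cv2.imwrite('pics/c10.png',np.hstack([f(a,220,170,100),f(b,220,140,100)]))
"
```

```text
t 20.1 tcp [594.6  49.  228.3] ax x [ 0.423 -0.034 -0.905] y [ 0.902 -0.074  0.425] z [-0.081 -0.997 -0.   ] F [-0.2  0.4 -0.1] w 0.5 q [-0.04  0.3   1.74 -0.03  0.67  1.63]
shift cm in tool axes [ 0.9 -0.5 -0.1]
```

View pics/c10.png

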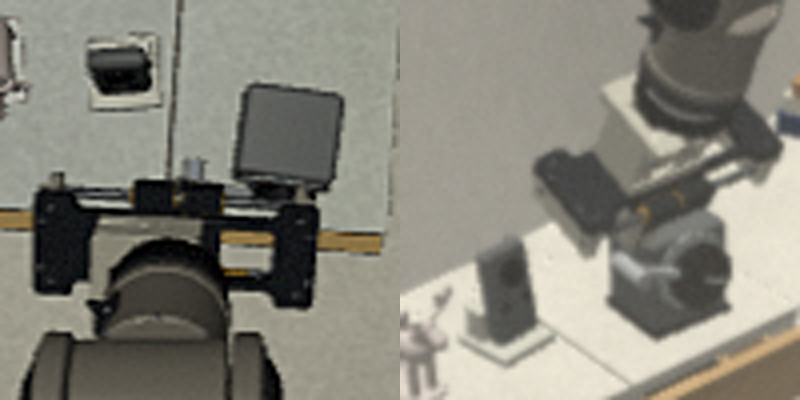

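{"fn": "arm_command", "kwargs": {
  "plan": [
    {"tx": 0.45,"ty": -0.21,"tz": 0,"wx": 0,"wy": 0,"wz": 0,"jaw": -1},
    {"tx": 0.45,"ty": -0.21,"tz": 0,"wx": 0,"wy": 0,"wz": 0,"jaw": -1},
    {"tx": 0.18,"ty": -0.085,"tz": 0,"wx": 0,"wy": 0,"wz": 0,"jaw": -1},
    {"tx": 0,"ty": 0,"tz": 0,"wx": 0,"wy": 0,"wz": 0,"jaw": -1}
  ]
}}

```text
time: 20.6
tool_pos: [593.8, 49.6, 216.1]
tcp_rot: [1.571, 1.132, -0.08]
contact_force: [-1.0, 0.0, 0.1]
grip_width: 0.4
```

{"fn": "arm_command", "kwargs": {
  "plan": [
    {"tx": 0.18,"ty": -0.085,"tz": 0,"wx": 0,"wy": 0,"wz": 0,"jaw": -1},
    {"tx": 0,"ty": 0,"tz": 0,"wx": 0,"wy": 0,"wz": 0,"jaw": -1}
  ]
}}

```text
time: 20.8
tool_pos: [594.1, 49.4, 214.6]
tcp_rot: [1.571, 1.131, -0.08]
contact_force: [-0.7, -0.1, -0.3]
grip_width: 0.8
```

{"fn": "arm_command", "kwargs": {
  "plan": [
    {"tx": 0.18,"ty": -0.085,"tz": 0,"wx": 0,"wy": 0,"wz": 0,"jaw": -1},
    {"tx": 0,"ty": 0,"tz": 0,"wx": 0,"wy": 0,"wz": 0,"jaw": -1}
  ]
}}

```text
time: 21.0
tool_pos: [594.1, 49.3, 212.5]
tcp_rot: [1.571, 1.131, -0.08]
contact_force: [-0.1, -0.5, 0.5]
grip_width: 0.5
```

{"fn": "arm_command", "kwargs": {
  "plan": [
    {"tx": 0.18,"ty": -0.085,"tz": 0,"wx": 0,"wy": 0,"wz": 0,"jaw": -1},
    {"tx": 0,"ty": 0,"tz": 0,"wx": 0,"wy": 0,"wz": 0,"jaw": -1}
  ]
}}

```text
time: 21.2
tool_pos: [594.0, 49.3, 210.5]
tcp_rot: [1.571, 1.131, -0.08]
contact_force: [0.5, -0.0, 0.0]
grip_width: 0.5
```

{"fn": "arm_command", "kwargs": {
  "plan": [
    {"tx": 0.18,"ty": -0.085,"tz": 0,"wx": 0,"wy": 0,"wz": 0,"jaw": -1},
    {"tx": 0,"ty": 0,"tz": 0,"wx": 0,"wy": 0,"wz": 0,"jaw": -1}
  ]
}}

```text
time: 21.4
tool_pos: [594.2, 49.3, 208.6]
tcp_rot: [1.571, 1.131, -0.08]
contact_force: [-0.7, 0.1, 0.4]
grip_width: 0.3
```

{"fn": "arm_command", "kwargs": {
  "plan": [
    {"tx": 0.18,"ty": -0.085,"tz": 0,"wx": 0,"wy": 0,"wz": 0,"jaw": -1},
    {"tx": 0,"ty": 0,"tz": 0,"wx": 0,"wy": 0,"wz": 0,"jaw": -1}
  ]
}}

```text
time: 21.6
tool_pos: [594.5, 49.3, 207.3]
tcp_rot: [1.571, 1.129, -0.08]
contact_force: [-1.5, 0.1, 4.8]
grip_width: 0.3
```

{"fn": "arm_command", "kwargs": {
  "plan": [
    {"tx": 0.18,"ty": -0.085,"tz": 0,"wx": 0,"wy": 0,"wz": 0,"jaw": -1},
    {"tx": 0,"ty": 0,"tz": 0,"wx": 0,"wy": 0,"wz": 0,"jaw": -1}
  ]
}}

```text
time: 21.8
tool_pos: [594.7, 49.7, 205.7]
tcp_rot: [1.572, 1.129, -0.079]
contact_force: [-1.1, 2.3, 6.5]
grip_width: 0.3
```

{"fn": "arm_command", "kwargs": {
  "plan": [
    {"tx": 0.18,"ty": -0.085,"tz": 0,"wx": 0,"wy": 0,"wz": 0,"jaw": -1},
    {"tx": 0,"ty": 0,"tz": 0,"wx": 0,"wy": 0,"wz": 0,"jaw": -1}
  ]
}}

```text
time: 22.0
tool_pos: [594.8, 50.1, 204.1]
tcp_rot: [1.574, 1.128, -0.077]
contact_force: [-2.6, 4.0, 7.8]
grip_width: 0.3
```

{"fn": "arm_command", "kwargs": {
  "plan": [
    {"tx": 0.27,"ty": -0.127,"tz": -0.1,"wx": 0,"wy": 0,"wz": 0,"jaw": -1},
    {"tx": 0.27,"ty": -0.127,"tz": -0.1,"wx": 0,"wy": 0,"wz": 0,"jaw": -1},
    {"tx": 0.27,"ty": -0.127,"tz": -0.1,"wx": 0,"wy": 0,"wz": 0,"jaw": -1},
    {"tx": 0.27,"ty": -0.127,"tz": -0.1,"wx": 0,"wy": 0,"wz": 0,"jaw": -1},
    {"tx": 0,"ty": 0,"tz": 0,"wx": 0,"wy": 0,"wz": 0,"jaw": -1}
  ]
}}

```text
time: 22.5
tool_pos: [595.1, 54.4, 191.5]
tcp_rot: [1.574, 1.129, -0.077]
contact_force: [1.0, 4.3, 3.9]
grip_width: 0.4
```

{"fn": "arm_command", "kwargs": {
  "plan": [
    {"tx": 0.27,"ty": -0.127,"tz": -0.05,"wx": 0,"wy": 0,"wz": 0,"jaw": -1},
    {"tx": 0.27,"ty": -0.127,"tz": -0.05,"wx": 0,"wy": 0,"wz": 0,"jaw": -1},
    {"tx": 0.27,"ty": -0.127,"tz": 0,"wx": 0,"wy": 0,"wz": 0,"jaw": -1},
    {"tx": 0.27,"ty": -0.127,"tz": 0,"wx": 0,"wy": 0,"wz": 0,"jaw": -1},
    {"tx": 0,"ty": 0,"tz": 0,"wx": 0,"wy": 0,"wz": 0,"jaw": -1}
  ]
}}

```text
time: 23.0
tool_pos: [595.7, 55.8, 180.4]
tcp_rot: [1.575, 1.127, -0.075]
contact_force: [-0.6, 9.2, 8.3]
grip_width: 0.3
```

```bash
python3 -c "
from h import *
show((594.5,49,145))
a=imaging.capture('top');b=imaging.capture('side')
cv2.imwrite('pics/top11.png',a);cv2.imwrite('pics/side11.png',b)
f=lambda i,x,y,w:cv2.resize(cv2.convertScaleAbs(i[y:y+w,x:x+w],alpha=1.3),(400,400),interpolation=2)
cv2.imwrite('pics/c11.png',np.hstack([f(a,220,170,100),f(b,240,160,80)]))
"
```

```text
t 23.0 tcp [595.7  55.8 180.4] ax x [ 0.428 -0.032 -0.903] y [ 0.9   -0.073  0.43 ] z [-0.079 -0.997 -0.002] F [-0.6  9.2  8.3] w 0.3 q [-0.02  0.36  1.8  -0.04  0.54  1.66]
shift cm in tool axes [ 3.16 -1.58  0.69]
```

View pics/c11.png

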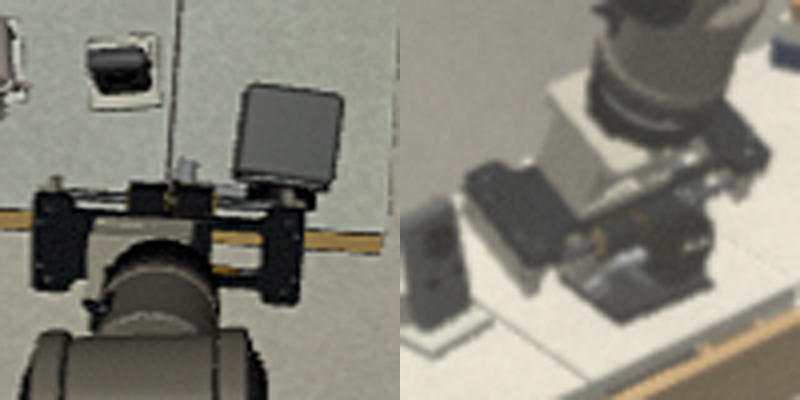

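{"fn": "arm_command", "kwargs": {
  "plan": [
    {"tx": -0.45,"ty": 0.21,"tz": 0,"wx": 0,"wy": 0,"wz": 0,"jaw": -1},
    {"tx": -0.45,"ty": 0.21,"tz": 0,"wx": 0,"wy": 0,"wz": 0,"jaw": -1},
    {"tx": -0.45,"ty": 0.21,"tz": 0,"wx": 0,"wy": 0,"wz": 0,"jaw": -1},
    {"tx": -0.45,"ty": 0.21,"tz": 0,"wx": 0,"wy": 0,"wz": 0,"jaw": -1},
    {"tx": -0.45,"ty": 0.21,"tz": 0,"wx": 0,"wy": 0,"wz": 0,"jaw": -1},
    {"tx": -0.45,"ty": 0.21,"tz": 0,"wx": 0,"wy": 0,"wz": 0,"jaw": -1},
    {"tx": -0.45,"ty": 0.21,"tz": 0,"wx": 0,"wy": 0,"wz": 0,"jaw": -1},
    {"tx": -0.45,"ty": 0.21,"tz": 0,"wx": 0,"wy": 0,"wz": 0,"jaw": -1},
    {"tx": 0,"ty": 0,"tz": 0.5,"wx": 0,"wy": 0,"wz": 0,"jaw": -1},
    {"tx": 0,"ty": 0,"tz": 0.5,"wx": 0,"wy": 0,"wz": 0,"jaw": -1},
    {"tx": 0,"ty": 0,"tz": 0,"wx": 0,"wy": 0,"wz": 0,"jaw": -1}
  ]
}}

```text
time: 24.2
tool_pos: [593.3, 43.6, 218.2]
tcp_rot: [1.57, 1.132, -0.081]
contact_force: [0.5, -0.5, 0.8]
grip_width: 0.2
```

```bash
python3 -c "
from h import *
show((594,44,215))
a=imaging.capture('top');b=imaging.capture('side')
cv2.imwrite('pics/top12.png',a);cv2.imwrite('pics/side12.png',b)
f=lambda i,x,y,w:cv2.resize(cv2.convertScaleAbs(i[y:y+w,x:x+w],alpha=1.3),(400,400),interpolation=2)
cv2.imwrite('pics/c12.png',np.hstack([f(a,240,190,60),f(b,240,160,80)]))
"
```

```text
t 24.2 tcp [593.3  43.6 218.2] ax x [ 0.424 -0.035 -0.905] y [ 0.902 -0.073  0.425] z [-0.081 -0.997  0.   ] F [ 0.5 -0.5  0.8] w 0.2 q [-0.05  0.3   1.76 -0.02  0.64  1.62]
shift cm in tool axes [ 0.32 -0.08 -0.04]
```

View pics/c12.png

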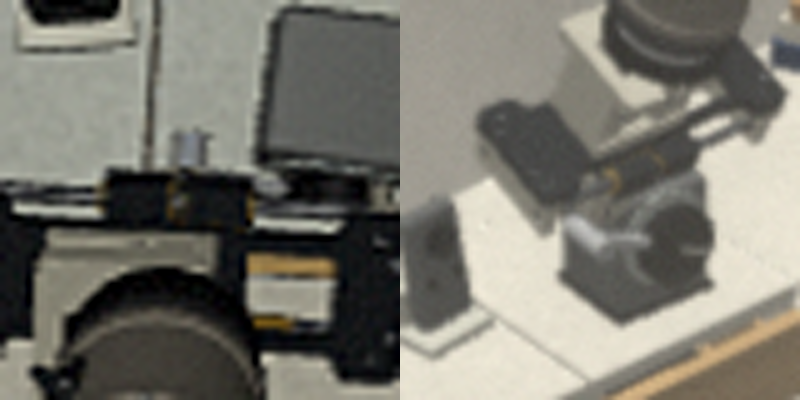

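{"fn": "arm_command", "kwargs": {
  "plan": [
    {"tx": 0.27,"ty": -0.127,"tz": 0,"wx": 0,"wy": 0,"wz": 0,"jaw": -1},
    {"tx": 0.18,"ty": -0.085,"tz": 0,"wx": 0,"wy": 0,"wz": 0,"jaw": -1},
    {"tx": 0,"ty": 0,"tz": 0,"wx": 0,"wy": 0,"wz": 0,"jaw": -1}
  ]
}}

```text
time: 24.6
tool_pos: [593.4, 44.5, 213.1]
tcp_rot: [1.57, 1.132, -0.08]
contact_force: [-0.1, 0.5, -0.5]
grip_width: 0.5
```

{"fn": "arm_command", "kwargs": {
  "plan": [
    {"tx": 0.09,"ty": -0.042,"tz": 0,"wx": 0,"wy": 0,"wz": 0,"jaw": -1},
    {"tx": 0,"ty": 0,"tz": 0,"wx": 0,"wy": 0,"wz": 0,"jaw": -1}
  ]
}}

```text
time: 24.8
tool_pos: [593.6, 44.4, 212.5]
tcp_rot: [1.571, 1.131, -0.08]
contact_force: [0.5, -0.4, -0.0]
grip_width: 0.6
```

{"fn": "arm_command", "kwargs": {
  "plan": [
    {"tx": 0.09,"ty": -0.042,"tz": 0,"wx": 0,"wy": 0,"wz": 0,"jaw": -1},
    {"tx": 0,"ty": 0,"tz": 0,"wx": 0,"wy": 0,"wz": 0,"jaw": -1}
  ]
}}

```text
time: 25.0
tool_pos: [593.6, 44.4, 211.6]
tcp_rot: [1.571, 1.131, -0.08]
contact_force: [0.5, 1.2, -0.1]
grip_width: 0.3
```

{"fn": "arm_command", "kwargs": {
  "plan": [
    {"tx": 0.09,"ty": -0.042,"tz": 0,"wx": 0,"wy": 0,"wz": 0,"jaw": -1},
    {"tx": 0,"ty": 0,"tz": 0,"wx": 0,"wy": 0,"wz": 0,"jaw": -1}
  ]
}}

```text
time: 25.2
tool_pos: [593.6, 44.4, 210.6]
tcp_rot: [1.571, 1.131, -0.08]
contact_force: [-0.1, -0.2, -0.3]
grip_width: 0.3
```

{"fn": "arm_command", "kwargs": {
  "plan": [
    {"tx": 0.09,"ty": -0.042,"tz": 0,"wx": 0,"wy": 0,"wz": 0,"jaw": -1},
    {"tx": 0,"ty": 0,"tz": 0,"wx": 0,"wy": 0,"wz": 0,"jaw": -1}
  ]
}}

```text
time: 25.4
tool_pos: [593.6, 44.4, 209.6]
tcp_rot: [1.571, 1.131, -0.08]
contact_force: [-0.2, 0.5, -0.1]
grip_width: 0.3
```

{"fn": "arm_command", "kwargs": {
  "plan": [
    {"tx": 0.09,"ty": -0.042,"tz": 0,"wx": 0,"wy": 0,"wz": 0,"jaw": -1},
    {"tx": 0,"ty": 0,"tz": 0,"wx": 0,"wy": 0,"wz": 0,"jaw": -1}
  ]
}}

```text
time: 25.6
tool_pos: [593.7, 44.4, 208.7]
tcp_rot: [1.571, 1.131, -0.08]
contact_force: [-0.2, 0.2, -0.1]
grip_width: 0.6
```

{"fn": "arm_command", "kwargs": {
  "plan": [
    {"tx": 0.09,"ty": -0.042,"tz": 0,"wx": 0,"wy": 0,"wz": 0,"jaw": -1},
    {"tx": 0,"ty": 0,"tz": 0,"wx": 0,"wy": 0,"wz": 0,"jaw": -1}
  ]
}}

```text
time: 25.8
tool_pos: [593.9, 44.4, 208.1]
tcp_rot: [1.571, 1.13, -0.08]
contact_force: [-1.1, 0.2, 3.2]
grip_width: 0.4
```

{"fn": "arm_command", "kwargs": {
  "plan": [
    {"tx": 0.18,"ty": -0.085,"tz": -0.03,"wx": 0,"wy": 0,"wz": 0,"jaw": -1},
    {"tx": 0,"ty": 0,"tz": 0,"wx": 0,"wy": 0,"wz": 0,"jaw": -1}
  ]
}}

```text
time: 26.0
tool_pos: [594.1, 45.0, 206.4]
tcp_rot: [1.572, 1.129, -0.079]
contact_force: [-2.4, 1.9, 5.6]
grip_width: 0.4
```

{"fn": "arm_command", "kwargs": {
  "plan": [
    {"tx": 0.18,"ty": -0.085,"tz": -0.05,"wx": 0,"wy": 0,"wz": 0,"jaw": -1},
    {"tx": 0,"ty": 0,"tz": 0,"wx": 0,"wy": 0,"wz": 0,"jaw": -1}
  ]
}}

```text
time: 26.2
tool_pos: [594.2, 45.6, 204.7]
tcp_rot: [1.572, 1.129, -0.079]
contact_force: [-2.8, 1.9, 8.1]
grip_width: 0.1
```

{"fn": "arm_command", "kwargs": {
  "plan": [
    {"tx": 0.2,"ty": -0.095,"tz": -0.1,"wx": 0,"wy": 0,"wz": 0,"jaw": -1},
    {"tx": 0.2,"ty": -0.095,"tz": -0.1,"wx": 0,"wy": 0,"wz": 0,"jaw": -1},
    {"tx": 0.2,"ty": -0.095,"tz": -0.08,"wx": 0,"wy": 0,"wz": 0,"jaw": -1},
    {"tx": 0.2,"ty": -0.095,"tz": -0.06,"wx": 0,"wy": 0,"wz": 0,"jaw": -1},
    {"tx": 0.2,"ty": -0.095,"tz": -0.06,"wx": 0,"wy": 0,"wz": 0,"jaw": -1},
    {"tx": 0.2,"ty": -0.095,"tz": -0.05,"wx": 0,"wy": 0,"wz": 0,"jaw": -1},
    {"tx": 0.2,"ty": -0.095,"tz": -0.04,"wx": 0,"wy": 0,"wz": 0,"jaw": -1},
    {"tx": 0,"ty": 0,"tz": 0,"wx": 0,"wy": 0,"wz": 0,"jaw": -1}
  ]
}}

```text
time: 27.0
tool_pos: [594.6, 50.3, 188.5]
tcp_rot: [1.571, 1.129, -0.08]
contact_force: [1.1, 3.6, 5.6]
grip_width: 0.4
```

{"fn": "arm_command", "kwargs": {
  "plan": [
    {"tx": 0.2,"ty": -0.095,"tz": -0.03,"wx": 0,"wy": 0,"wz": 0,"jaw": -1},
    {"tx": 0.2,"ty": -0.095,"tz": -0.02,"wx": 0,"wy": 0,"wz": 0,"jaw": -1},
    {"tx": 0.2,"ty": -0.095,"tz": -0.01,"wx": 0,"wy": 0,"wz": 0,"jaw": -1},
    {"tx": 0.2,"ty": -0.095,"tz": 0,"wx": 0,"wy": 0,"wz": 0,"jaw": -1},
    {"tx": 0.2,"ty": -0.095,"tz": 0,"wx": 0,"wy": 0,"wz": 0,"jaw": -1},
    {"tx": 0,"ty": 0,"tz": 0,"wx": 0,"wy": 0,"wz": 0,"jaw": -1}
  ]
}}

```text
time: 27.6
tool_pos: [595.0, 51.2, 178.2]
tcp_rot: [1.573, 1.128, -0.078]
contact_force: [1.3, 5.3, 7.1]
grip_width: 0.5
```

{"fn": "arm_command", "kwargs": {
  "plan": [
    {"tx": 0.2,"ty": -0.095,"tz": 0,"wx": 0,"wy": 0,"wz": 0,"jaw": -1},
    {"tx": 0.2,"ty": -0.095,"tz": 0,"wx": 0,"wy": 0,"wz": 0,"jaw": -1},
    {"tx": 0.2,"ty": -0.095,"tz": 0.01,"wx": 0,"wy": 0,"wz": 0,"jaw": -1},
    {"tx": 0.2,"ty": -0.095,"tz": 0.02,"wx": 0,"wy": 0,"wz": 0,"jaw": -1},
    {"tx": 0.2,"ty": -0.095,"tz": 0.03,"wx": 0,"wy": 0,"wz": 0,"jaw": -1},
    {"tx": 0,"ty": 0,"tz": 0,"wx": 0,"wy": 0,"wz": 0,"jaw": -1}
  ]
}}

```text
time: 28.2
tool_pos: [594.4, 50.0, 166.2]
tcp_rot: [1.571, 1.13, -0.08]
contact_force: [1.3, 3.5, 6.3]
grip_width: 0.5
```

{"fn": "arm_command", "kwargs": {
  "plan": [
    {"tx": 0.2,"ty": -0.095,"tz": 0.03,"wx": 0,"wy": 0,"wz": 0,"jaw": -1},
    {"tx": 0.2,"ty": -0.095,"tz": 0.04,"wx": 0,"wy": 0,"wz": 0,"jaw": -1},
    {"tx": 0.2,"ty": -0.095,"tz": 0.04,"wx": 0,"wy": 0,"wz": 0,"jaw": -1},
    {"tx": 0.2,"ty": -0.095,"tz": 0.05,"wx": 0,"wy": 0,"wz": 0,"jaw": -1},
    {"tx": 0,"ty": 0,"tz": 0,"wx": 0,"wy": 0,"wz": 0,"jaw": -1}
  ]
}}

```text
time: 28.7
tool_pos: [594.4, 48.9, 157.9]
tcp_rot: [1.572, 1.129, -0.079]
contact_force: [0.2, 6.2, 9.3]
grip_width: 0.5
```

```bash
python3 -c "
from h import *
show((594.5,45,145.5))
a=imaging.capture('top');b=imaging.capture('side')
cv2.imwrite('pics/top13.png',a);cv2.imwrite('pics/side13.png',b)
f=lambda i,x,y,w:cv2.resize(cv2.convertScaleAbs(i[y:y+w,x:x+w],alpha=1.3),(400,400),interpolation=2)
cv2.imwrite('pics/c13.png',np.hstack([f(a,240,190,60),f(b,240,160,80)]))
"
```

```text
t 28.7 tcp [594.4  48.9 157.9] ax x [ 0.426 -0.034 -0.904] y [ 0.901 -0.073  0.428] z [-0.08  -0.997 -0.001] F [0.2 6.2 9.3] w 0.5 q [-0.04  0.39  1.83 -0.04  0.48  1.64]
shift cm in tool axes [ 1.14 -0.49  0.39]
```

View pics/c13.png

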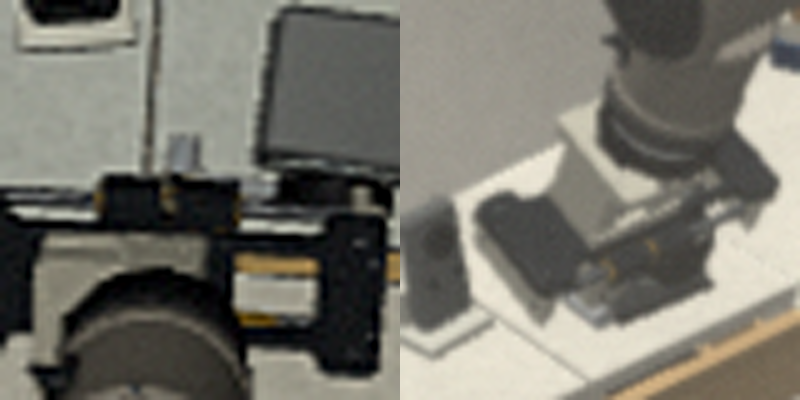

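{"fn": "arm_command", "kwargs": {
  "plan": [
    {"tx": 0.18,"ty": -0.085,"tz": 0.06,"wx": 0,"wy": 0,"wz": 0,"jaw": -1},
    {"tx": 0.18,"ty": -0.085,"tz": 0.06,"wx": 0,"wy": 0,"wz": 0,"jaw": -1},
    {"tx": 0.18,"ty": -0.085,"tz": 0.07,"wx": 0,"wy": 0,"wz": 0,"jaw": -1},
    {"tx": 0.18,"ty": -0.085,"tz": 0.07,"wx": 0,"wy": 0,"wz": 0,"jaw": -1},
    {"tx": 0,"ty": 0,"tz": 0,"wx": 0,"wy": 0,"wz": 0,"jaw": -1}
  ]
}}

```text
time: 29.3
tool_pos: [593.8, 45.8, 149.2]
tcp_rot: [1.57, 1.13, -0.081]
contact_force: [2.6, 3.6, 5.9]
grip_width: 0.3
```

{"fn": "arm_command", "kwargs": {
  "plan": [
    {"tx": 0.09,"ty": -0.042,"tz": 0.03,"wx": 0,"wy": 0,"wz": 0,"jaw": -1},
    {"tx": 0.09,"ty": -0.042,"tz": 0.03,"wx": 0,"wy": 0,"wz": 0,"jaw": -1},
    {"tx": 0,"ty": 0,"tz": 0,"wx": 0,"wy": 0,"wz": 0,"jaw": -1}
  ]
}}

```text
time: 29.6
tool_pos: [593.7, 45.2, 147.4]
tcp_rot: [1.571, 1.13, -0.08]
contact_force: [1.6, 3.4, 4.3]
grip_width: 0.5
```

{"fn": "arm_command", "kwargs": {
  "plan": [
    {"tx": 0.09,"ty": -0.042,"tz": 0.03,"wx": 0,"wy": 0,"wz": 0,"jaw": -1},
    {"tx": 0,"ty": 0,"tz": 0,"wx": 0,"wy": 0,"wz": 0,"jaw": -1}
  ]
}}

```text
time: 29.8
tool_pos: [593.7, 45.0, 146.5]
tcp_rot: [1.571, 1.13, -0.08]
contact_force: [0.0, 3.7, 6.2]
grip_width: 0.5
```

{"fn": "arm_command", "kwargs": {
  "plan": [
    {"tx": 0.05,"ty": -0.02,"tz": 0.02,"wx": 0,"wy": 0,"wz": 0,"jaw": -1},
    {"tx": 0,"ty": 0,"tz": 0,"wx": 0,"wy": 0,"wz": 0,"jaw": -1},
    {"tx": 0,"ty": 0,"tz": 0,"wx": 0,"wy": 0,"wz": 0,"jaw": -1}
  ]
}}

```text
time: 30.1
tool_pos: [593.7, 44.8, 146.1]
tcp_rot: [1.571, 1.13, -0.08]
contact_force: [1.5, 2.9, 6.4]
grip_width: 0.4
```

```bash
python3 -c "
from h import *
show()
a=imaging.capture('top');b=imaging.capture('side')
cv2.imwrite('pics/top14.png',a);cv2.imwrite('pics/side14.png',b)
f=lambda i,x,y,w:cv2.resize(cv2.convertScaleAbs(i[y:y+w,x:x+w],alpha=1.3),(400,400),interpolation=2)
cv2.imwrite('pics/c14.png',np.hstack([f(a,190,150,140),f(b,200,150,120)]))
"
```

```text
t 30.1 tcp [593.7  44.8 146.1] ax x [ 0.425 -0.034 -0.904] y [ 0.902 -0.072  0.427] z [-0.08  -0.997  0.   ] F [1.5 2.9 6.4] w 0.4 q [-0.05  0.4   1.85 -0.03  0.45  1.63]
```

View pics/c14.png

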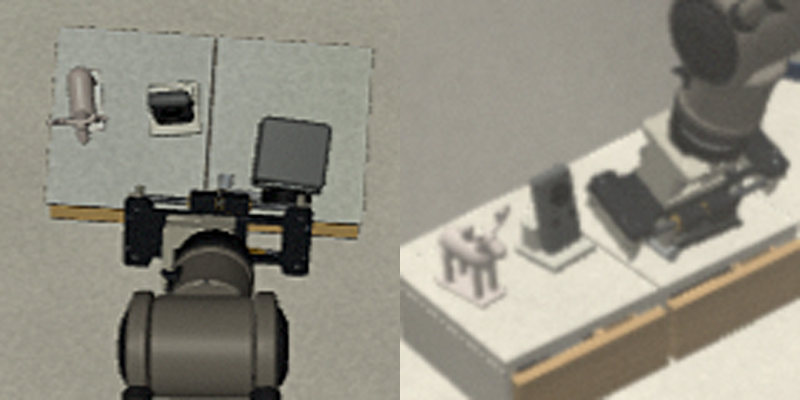

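{"fn": "arm_command", "kwargs": {
  "plan": [
    {"tx": 0,"ty": 0,"tz": 0,"wx": 0,"wy": 0,"wz": 0,"jaw": -1},
    {"tx": 0,"ty": 0,"tz": 0,"wx": 0,"wy": 0,"wz": 0,"jaw": -1},
    {"tx": 0,"ty": 0,"tz": 0,"wx": 0,"wy": 0,"wz": 0,"jaw": -1},
    {"tx": 0,"ty": 0,"tz": 0,"wx": 0,"wy": 0,"wz": 0,"jaw": -1},
    {"tx": 0,"ty": 0,"tz": 0,"wx": 0,"wy": 0,"wz": 0,"jaw": -1},
    {"tx": 0,"ty": 0,"tz": 0,"wx": 0,"wy": 0,"wz": 0,"jaw": -1},
    {"tx": 0,"ty": 0,"tz": 0,"wx": 0,"wy": 0,"wz": 0,"jaw": -1},
    {"tx": 0,"ty": 0,"tz": 0,"wx": 0,"wy": 0,"wz": 0,"jaw": -1}
  ]
}}

```text
time: 31.0
tool_pos: [593.8, 44.8, 146.1]
tcp_rot: [1.571, 1.13, -0.08]
contact_force: [0.2, 3.1, 5.6]
grip_width: 0.7
```

```bash
python3 -c "
from h import *
from plant import bot
show(); print(bot.close_job())"
```

```text
t 31.0 tcp [593.8  44.8 146.1] ax x [ 0.425 -0.034 -0.904] y [ 0.902 -0.072  0.427] z [-0.08  -0.997  0.   ] F [0.2 3.1 5.6] w 0.7 q [-0.05  0.4   1.85 -0.03  0.45  1.63]
the job is handed in; nothing more can be done
None
```

I handed the job in at 31 s with the bar still held down. As far as I could check, every step was met; no verdict is reported.

- **Pack:** I gripped it across its 42 mm width, set it down on the pad until the force reading showed contact, and let go. The top picture then showed it flat and centred on the pad.
- **Drawer:** I pushed the front until it hit the end stop at about 15 N. Pictures show both drawer fronts level and the moose and handset where they were. I did not look at the bowl and shaker again, but nothing went near them. With the drawer shut, the pack could not be seen again.
- **Dial:** On the first press a large sideways force built up, so I let the bar spring back before the third click. I then pressed again, following the bar's arc. The final hold was steady at about 6 N upward and 3 N sideways.
- **Dial angle:** It is worked out, not read directly. The bar is 62 mm below first contact, which gives about 0.855 rad: above the 0.78 needed and short of the stop at 0.95.

One measurement disagreed: the bar was touched about 4 mm lower than the pictures suggested. I used the touch point for the dial depth.

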